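Fetch the mug exhibit from behind the other exhibits for its photograph

ROBOT

A 6-joint arm with a two-finger parallel gripper is mounted at the origin on the work surface. World frame = base frame: x ahead of the robot, y to its left, z up, the work surface at z = 0. Lengths are in m, angles in rad, forces in N, time in s.
With the tool pointing down it reaches from about 0.4 to 0.825 m from the base axis. Payload 7 kg.
Tool frame: the origin (TCP) lies between the finger pads; the fingertips stand 11 mm ahead of it and the grasp point (between the pads) lies 8 mm behind it (arm.tips_ahead is the distance from the TCP to the fingertips, in m); z points along the fingers, x is the direction in which the jaws open and shut, and the axes are right-handed (so a half turn about z gives the same grasp; the last joint's range is limited). The gripper opens to 88 mm and grips with 3 to 60 N. Pads are 19 mm wide; open, the fingers measure 130 mm over their backs; the gripper's body (78 mm by 193 mm) begins 47 mm behind the grasp point.
Start: joints at [1.516, 0.359, 0.012, 0, -1.224, -0.288], TCP at [0.227, 0.636, 0.238] pointing down, gripper open.
Joint ranges: [-3.07, 3.07], [-1.43, 2.12], [-1.02, 1.25], [-3.03, 1.67], [-3.05, -0], [-3.03, 3.03]. Speed limits (rad/s): [2.39, 2.39, 3.01, 3.14, 3.14, 3.14].

INTERFACE

Orientations are given as [roll, pitch, yaw] about the fixed x, y, z axes, in that order (R = Rz(yaw) Ry(pitch) Rx(roll)).
In Python, from station import arm, optics, finder gives the robot as it stands. The module is installed in compiled form; this text tells all that it offers.
- The arm moves only by the tool apply_moves, never from a script. Its argument "increments" is one flat list of numbers, 6 for each row, row after row: the shift along the world's x, y, z in m, then the turn, a rotation vector about the world's x, y, z in rad. In form: [tx, ty, tz, rx, ry, rz, tx, ty, tz, rx, ry, rz, ...]. A call has 1 to 20 rows; each row shifts and turns the pose as measured when the row begins; what a row does not reach is not made up. A row lasts 1/12 s, in which the tool goes at most 41.7 mm and 7.16 degrees, less where a joint would pass 70% of its speed; a pose out of reach is approached as far as the arm can. A call with a gripper value outside its range is refused whole. "hand" is the closure, from 0 (fully open) to 1 (shut), set as the call begins (left out, the last holds). The fingers move at their own pace and stop on an object; "force" is the grip in N (left out, the last holds). Time passes only in rows, so rows that do not move let the fingers close. It gives the time, the measured TCP pose, the force and the opening at its end, in the units of the state.
- arm.get_state(): the state, without advancing time (a new reading comes with each control period).
- optics.grab_frame(name): name is "scene" or "side" or "wrist"; returns the picture (400x640x3 uint8, red, green, blue); there is no depth.
- optics.camera_model(name): a dict with "fx", "fy", "cx", "cy" (pixels), "world_to_cam" (4x4, takes a point from world to camera coordinates); the wrist camera has in their place "T_tool_cam" (4x4, takes a point from camera to tool coordinates, whose origin is the TCP and whose axes are the tool frame's). Camera axes: x right, y up, looking along -z (the intrinsics and any distortion apply to the point x, -y, -z); pixel columns grow to the right and rows downward; lengths in m; the calibration is good to about 2 mm. A picture is of the moment at which its call begins: read the wrist's pose just before it. camera_model takes no time and is no camera call.
- arm.job_done(): hands the job in, once; it reports no verdict.
Trained networks look in the newest picture that a camera, given by its name, has taken for a name from the list of things; names that differ only in an ending like _2 or _b are one class to them, and where a whole thing is asked for, a point or a joint stands for the part that bears it (a point fixed in the world has none). Each returns a list of dicts, best first, with "conf" (0 to 1); they miss things now and then, are a little off and sometimes report something else, mostly with a low value. They report only what shows in the picture. A call takes as long as a camera call. They do not tell look-alikes from the thing itself.
- finder.find_in(camera, name): "box" ([left, top, right, bottom] in pixels, round what is visible of it).
- finder.landmark_of(camera, name): "point" ([column, row] in pixels: a listed point, or the origin of a listed thing).
The state is a dict: "t": time; "q": joint angles; "qd": joint speeds; "joint_efforts": joint torques, N m; "eef_pos": TCP position; "ee_rot": TCP orientation; "force": force on the tool from outside, world axes, zero at the start; "moment": the same for the moment, N m; "width": finger opening in m.
Only numpy, scipy, OpenCV 4.12 (cv2) and the standard library are available. Lean on these libraries where they do the work, as an engineer would, in place of code of your own. Each camera call takes 0.05 s, during which the arm holds its last target. There are 200 camera calls.

TASK

The mug is the next exhibit to be photographed, but the bottle, the spray can and the jar stand close around it. Clear those three into the empty steel tray, then stand the mug on the middle of the photo turntable, and after that put the three exhibits back, each on the middle of the paper round it came from, so that they do not get mixed up. Keep all four upright, don't drop or knock them, and leave everything standing by itself.

Things in the scene. Friction and masses are not known exactly. Their poses are not given: they have to be found in the camera images.
- mug: small dark blue ceramic mug, open top, 60 mm across at the rim and 68 mm high, about 0.2 kg, with a handle that sticks out to 53 mm from the axis (8 mm thick) on its own +y side. It stands on a fourth white paper round (which stays empty afterwards) at the middle of the group, behind and between the other three exhibits; the handle points roughly away from the robot. Origin: centre of its underside; z up
- bottle: amber glass beer bottle, 228 mm high: body 61 mm across up to 125 mm, then a shoulder up to 168 mm, then a neck 28 mm across from 180 to 212 mm with a 31 mm lip above it (214 to 222 mm); about 0.24 kg. Origin: centre of its underside; z up
- can: aluminium spray can, 156 mm high: plain body 53 mm across up to 118 mm, white cap 47 mm across from 124 to 156 mm; about 0.2 kg. Origin: centre of its underside; z up
- jar: squat green glass jar, 102 mm high: body 60 mm across up to 78 mm, steel lid 58 mm across from 86 to 102 mm; about 0.22 kg. Origin: centre of its underside; z up
- bottle_paper: white paper round, 76 mm across, 2 mm thick, lying fixed on the brown paper sheet; on it the bottle stands at the start. Origin: centre of its underside, on the bench; z up
- can_paper: white paper round, 76 mm across, 2 mm thick, lying fixed on the brown paper sheet; on it the spray can stands at the start. Origin: centre of its underside, on the bench; z up
- jar_paper: white paper round, 76 mm across, 2 mm thick, lying fixed on the brown paper sheet; on it the jar stands at the start. Origin: centre of its underside, on the bench; z up
- turntable: photo turntable, fixed, on the other side of the group from the tray (left or right): white disc 140 mm across on a black base, flat top 28 mm above the bench, with a black circle 80 mm across drawn round its middle. From it an aluminium rail 34 mm wide, 14 mm high, runs 300 mm along its own +x (away from the robot) and carries a black camera (lens front 176 mm from the disc's centre, camera up to 126 mm high). Origin: on the disc's axis, on the bench; z up
- tray: empty stainless steel tray, fixed, on the robot's left or right of the group: 300 mm along its own x, 190 mm along its own y, floor 2 mm above the bench, thin rim 21 mm high. Origin: centre of its underside; z up
Not all that is in view belongs to the job. What is shaped like the bottle_paper but orange or pink is not meant.

How it is judged:
On the way, in this order (a step that is already met when the one before it is completed fails the run):
1. the bottle, the spray can and the jar all stand released in the steel tray, while the mug is still in its place (within 30 mm) (x of bottle in the frame of tray between -0.135 and 0.135 m and y of bottle in the frame of tray between -0.08 and 0.08 m and z of bottle in the frame of tray between -0.002 and 0.008 m and angle between each of bottle, can, jar's own z axis and vertical below 0.1 rad and contact force between the fingers and bottle below 0.1 N and linear speed of each of bottle, can, jar below 0.03 m/s and x of can in the frame of tray between -0.135 and 0.135 m and y of can in the frame of tray between -0.08 and 0.08 m and z of can in the frame of tray between -0.002 and 0.008 m and contact force between the fingers and can below 0.1 N and x of jar in the frame of tray between -0.135 and 0.135 m and y of jar in the frame of tray between -0.08 and 0.08 m and z of jar in the frame of tray between -0.002 and 0.008 m and contact force between the fingers and jar below 0.1 N and distance of mug from where it was at the start of the episode below 0.03 m), for 0.2 s.
2. the mug stands released on the turntable, within 12 mm of its middle (horizontal distance between mug and turntable below 0.012 m and z of mug in the frame of turntable between 0.024 and 0.034 m and angle between mug's own z axis and vertical below 0.1 rad and contact force between the fingers and mug below 0.1 N and linear speed of mug below 0.03 m/s), for 0.2 s.
At the end, for the whole second after the job is handed in: The mug stands upright on the turntable within 12 mm of its middle, and the bottle, the spray can and the jar each stand upright on the paper round they came from, within 12 mm of its middle; all four are released and at rest (tilt under 0.1 rad) (all of step 2 and horizontal distance between bottle and bottle_paper below 0.012 m and z of bottle in the frame of bottle_paper between -0.002 and 0.008 m and angle between each of bottle, can, jar's own z axis and vertical below 0.1 rad and contact force between the fingers and bottle below 0.1 N and linear speed of each of bottle, can, jar below 0.03 m/s and horizontal distance between can and can_paper below 0.012 m and z of can in the frame of can_paper between -0.002 and 0.008 m and contact force between the fingers and can below 0.1 N and horizontal distance between jar and jar_paper below 0.012 m and z of jar in the frame of jar_paper between -0.002 and 0.008 m and contact force between the fingers and jar below 0.1 N); the robot touches nothing.
It fails at once if an exhibit is tipped (more than 0.5 rad) (angle between any of bottle, can, jar, mug's own z axis and vertical above 0.5 rad).
It fails at once if an exhibit is dropped or knocked (faster than 0.6 m/s while out of the fingers) ((linear speed of bottle above 0.6 m/s and contact force between the fingers and bottle below 0.01 N) or (linear speed of can above 0.6 m/s and contact force between the fingers and can below 0.01 N) or (linear speed of jar above 0.6 m/s and contact force between the fingers and jar below 0.01 N) or (linear speed of mug above 0.6 m/s and contact force between the fingers and mug below 0.01 N)).
It also fails if it takes over 147 s, if anything falls off the work surface, if the arm or the gripper's body presses on something with over 40 N, if the wrist force passes 120 N, or if a joint passes its speed limit or range.

## Working session

There is one attempt and no reset: what is moved stays moved. The work goes in short steps, Python scripts to look and compute and a tool call to move; the robot and the scene stay as the last step left them, time stands still between calls to the robot, and variables do not carry over. Pictures are saved under pics/ and viewed, about 12 in all and at most 16, crops included, and the job is handed in when it is done.

Besides the shell and the picture viewer there is one more tool, called after "Emit:" as name(argument=value, ...) on one line, values as JSON. apply_moves: Moves the arm, as the interface text tells. Its arguments: {"type":"object","properties":{"increments":{"type":"array"},"hand":{"type":"number"},"force":{"type":"number"}},"required":["increments"]}

```bash
mkdir -p pics
cat > h.py <<'E'
import numpy as np, cv2
from station import arm, optics, finder
def grab(cam,name=None):
    im=optics.grab_frame(cam)
    if name: cv2.imwrite('pics/'+name,im[:,:,::-1])
    return im
def ray(cam,px,Twt=None):
    """pixel -> origin, direction in world"""
    m=optics.camera_model(cam)
    d=np.array([(px[0]-m['cx'])/m['fx'],-(px[1]-m['cy'])/m['fy'],-1.])
    T=np.linalg.inv(m['world_to_cam']) if 'world_to_cam' in m else Twt@m['T_tool_cam']
    return T[:3,3],T[:3,:3]@d
def onz(cam,px,z,Twt=None):
    o,d=ray(cam,px,Twt); return o+d*(z-o[2])/d[2]
def proj(cam,p,Twt=None):
    m=optics.camera_model(cam)
    W=m['world_to_cam'] if 'world_to_cam' in m else np.linalg.inv(Twt@m['T_tool_cam'])
    c=W@np.append(p,1); return np.array([m['cx']+m['fx']*c[0]/-c[2],m['cy']-m['fy']*c[1]/-c[2]])
def tcp():
    from scipy.spatial.transform import Rotation as R
    s=arm.get_state(); T=np.eye(4); r=np.array(s['ee_rot'])
    T[:3,:3]=r if r.shape==(3,3) else R.from_euler('xyz',r).as_matrix(); T[:3,3]=s['eef_pos']; return T
E
python3 - <<'E'
from h import *
np.set_printoptions(precision=4,suppress=True)
print(arm.get_state())
a=grab('scene');b=grab('side')
cv2.imwrite('pics/a1.png',a[:,:,::-1]);cv2.imwrite('pics/b1.png',b[:,:,::-1])
for c in('scene','side'):
    m=optics.camera_model(c);print(c,{k:v for k,v in m.items() if k!='world_to_cam'},np.linalg.inv(m['world_to_cam'])[:3,3])
    for n in 'mug bottle can jar bottle_paper turntable tray'.split():
        print(n,[(np.round(r['box']),round(r['conf'],2)) for r in finder.find_in(c,n)][:4],[(np.round(r['point'],1),round(r['conf'],2)) for r in finder.landmark_of(c,n)][:4])
m=optics.camera_model('wrist');print(m)
E
```

```text
{'t': 0.0, 'q': array([ 1.5161,  0.3594,  0.0111, -0.0004, -1.2241, -0.2881]), 'qd': array([-0.0001,  0.0015,  0.0003, -0.0004,  0.0007, -0.0013]), 'joint_efforts': array([  0.0027, -58.2714,  29.3059,   6.9973,   0.0069,  -0.0001]), 'eef_pos': array([0.2268, 0.6353, 0.2366]), 'ee_rot': array([-3.1415, -0.0016, -1.9137]), 'force': array([-0.1742, -0.2487,  0.3114]), 'moment': array([0.0122, 0.07  , 0.0035]), 'width': 0.08762879077200372}
scene {'fx': 507.36468399213686, 'fy': 507.36468399213686, 'cx': 318.53169590512437, 'cy': 201.89593879756688} [ 1.1845 -0.4653  0.8445]
mug [(array([318., 190., 346., 231.]), 0.72)] [(array([330.7, 222.7]), 0.62)]
bottle [(array([304., 115., 332., 209.]), 0.83)] [(array([320.2, 198.1]), 0.78)]
can [(array([352., 148., 382., 214.]), 0.84)] [(array([359.3, 209.3]), 0.72)]
jar [(array([349., 148., 382., 213.]), 0.52)] [(array([294.9, 227.1]), 0.61), (array([403. , 139.6]), 0.44)]
bottle_paper [(array([407., 222., 440., 252.]), 0.86), (array([444., 193., 475., 218.]), 0.76), (array([165., 195., 198., 220.]), 0.59)] [(array([426.5, 236. ]), 0.86), (array
[... 674 characters left out ...]
[370., 165., 394., 180.]), 0.81), (array([214., 240., 244., 261.]), 0.75), (array([212., 282., 243., 310.]), 0.75)] [(array([228.6, 294.9]), 0.78), (array([227.9, 249.9]), 0.73), (array([381. , 170.7]), 0.58), (array([325.7, 226.1]), 0.54)]
turntable [(array([247., 118., 358., 169.]), 0.9)] [(array([336.8, 157.3]), 0.59)]
tray [(array([266., 280., 423., 370.]), 0.81)] [(array([345.7, 324.5]), 0.94)]
{'fx': 314.2866872695453, 'fy': 314.2866872695453, 'cx': 319.9567534428263, 'cy': 201.41637374856828, 'T_tool_cam': array([[ 1.    , -0.0003,  0.0001,  0.    ],
       [-0.0002, -0.9696, -0.2449, -0.0657],
       [ 0.0002,  0.2449, -0.9696, -0.1463],
       [ 0.    ,  0.    ,  0.    ,  1.    ]])}
```

Run:
```python
from h import *
a=cv2.imread('pics/a1.png');b=cv2.imread('pics/b1.png')
cv2.imwrite('pics/a1c.png',cv2.resize(a[80:360,130:490],(800,600),interpolation=2)[:600])
cv2.imwrite('pics/b1c.png',cv2.resize(b[110:380,190:440],None,fx=2.2,fy=2.2,interpolation=2))
np.set_printoptions(precision=4,suppress=True)
S={'mug':(330.7,222.7),'bottle':(320.2,198.1),'can':(359.3,209.3),'jar':(294.9,227.1),'tt':(174.2,266.5),'tray':(404.8,138.3)}
D={'mug':(298.4,219.9),'bottle':(327.5,223.4),'can':(292.5,242.3),'jar':(314.4,200.2),'tt':(336.8,157.3),'tray':(345.7,324.5)}
for k in S:
    z=.03 if k=='tt' else .002
    print(k,onz('scene',S[k],z),onz('side',D[k],z))
```

```text
mug [ 0.5827 -0.001   0.002 ] [0.5812 0.0022 0.002 ]
bottle [0.5062 0.0259 0.002 ] [0.501  0.0113 0.002 ]
can [0.5886 0.0765 0.002 ] [0.5878 0.0923 0.002 ]
jar [ 0.5461 -0.0728  0.002 ] [ 0.543  -0.0908  0.002 ]
tt [ 0.5108 -0.3397  0.03  ] [ 0.4819 -0.2938  0.03  ]
tray [0.4593 0.3374 0.002 ] [0.4523 0.3303 0.002 ]
```

View pics/a1c.png

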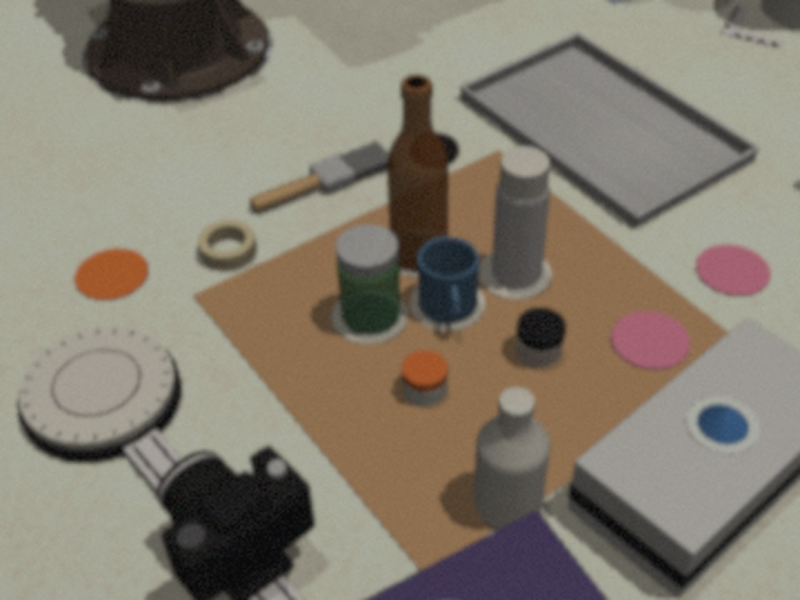

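View pics/b1c.png

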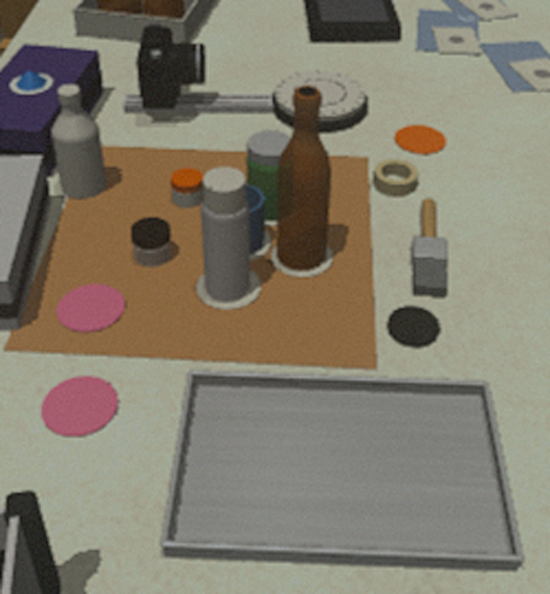

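The amber bottle is at scene crop (417,170), the can at (522,220), the jar at (368,280) and the mug at (448,280). The turntable is at (97,383), with its rail running away from the robot, and the tray is on the robot's left. The grey bottle and the orange and pink rounds are decoys. Next I'll refine positions from the top centres.

Run:
```python
from h import *
np.set_printoptions(precision=4,suppress=True)
for n,z,s,d in [('bottle',.230,(317.65,118.7),(329.5,152.3)),('can',.158,(366.25,155.6),(291.8,191.8)),('jar',.104,(295.6,195.3),(311.8,175)),('mug',.07,(331.6,202.3),None),('ttdisc',.028,(173.7,258.7),(190+320/2.2,110+97/2.2)),('ttlm',0,(174.2,266.5),(336.8,157.3)),('tray',0,(404.8,138.3),(345.7,324.5))]:
    print(n,onz('scene',s,z),onz('side',d,z) if d else '')
# tray corners, rim top z=.021 
for p in [(462,95),(577,40),(753,152),(635,222)]: print('scene',onz('scene',(130+p[0]*.45,80+p[1]*280/600),.021))
for p in [(192,376),(487,384),(520,560),(165,550)]: print('side',onz('side',(190+p[0]/2.2,110+p[1]/2.2),.021))
```

```text
bottle [0.5043 0.0223 0.23  ] [0.5026 0.0243 0.23  ]
can [0.5882 0.0853 0.158 ] [0.5858 0.0881 0.158 ]
jar [ 0.5515 -0.0697  0.104 ] [ 0.5496 -0.0687  0.104 ]
mug [ 0.5856 -0.0017  0.07  ] 
ttdisc [ 0.4903 -0.3318  0.028 ] [ 0.4867 -0.3178  0.028 ]
ttlm [ 0.486  -0.3351  0.    ] [ 0.4814 -0.3447  0.    ]
tray [0.4575 0.3393 0.    ] [0.4521 0.3289 0.    ]
scene [0.3255 0.2168 0.021 ]
scene [0.318  0.4074 0.021 ]
scene [0.6086 0.4136 0.021 ]
scene [0.6162 0.2237 0.021 ]
side [0.6056 0.2396 0.021 ]
side [0.3072 0.2303 0.021 ]
side [0.3056 0.4206 0.021 ]
side [0.602 0.43  0.021]
```

Emit:
apply_moves(increments=[0.014,-0.028,0.025,0,0,0.017,0.014,-0.028,0.025,0,0,0.017,0.014,-0.03,0.02,0,0,0.017,0.014,-0.03,0.02,0,0,0.017,0.014,-0.03,0.015,0,0,0.017,0.014,-0.03,0.015,0,0,0.017,0.014,-0.03,0,0,0,0.017,0.014,-0.03,0,0,0,0.017,0.014,-0.03,0,0,0,0.017,0.014,-0.03,0,0,0,0.017,0.014,-0.03,0,0,0,0.017,0.014,-0.03,0,0,0,0.017,0.014,-0.03,0,0,0,0.017,0.014,-0.03,0,0,0,0.017,0.014,-0.03,0,0,0,0.017,0.014,-0.03,0,0,0,0.017,0.014,-0.03,0,0,0,0.017,0.014,-0.03,0,0,0,0.017,0.014,-0.03,0,0,0,0.017,0.014,-0.03,0,0,0,0.017], hand=0)

```text
t: 3.17
eef_pos: [0.5106, 0.0132, 0.3645]
ee_rot: [-3.129, 0.006, -1.547]
force: [2.0, 0.8, 0.0]
width: 0.0874
```

Run:
```python
from h import *
np.set_printoptions(precision=4,suppress=True)
T=tcp();np.save('T1.npy',T);im=grab('wrist','w1.png');print(T)
Z={'mug':.002,'bottle':.002,'can':.002,'jar':.002}
for n in Z:
    for r in finder.landmark_of('wrist',n)[:2]: print(n,np.round(r['point'],1),round(r['conf'],2),onz('wrist',r['point'],Z[n],T))
    for r in finder.find_in('wrist',n)[:2]: print('  box',np.round(r['box']),round(r['conf'],2))
```

```text
[[ 0.0242 -0.9996  0.0127  0.5106]
 [-0.9997 -0.0242  0.0061  0.0132]
 [-0.0058 -0.0129 -0.9999  0.3645]
 [ 0.      0.      0.      1.    ]]
mug [329.7 123.4] 0.75 [0.5793 0.0017 0.002 ]
  box [310.  92. 350. 147.] 0.86
bottle [315.5 170.6] 0.93 [0.5041 0.0225 0.002 ]
  box [289. 154. 336. 219.] 0.58
can [278.8 119.9] 0.63 [0.5827 0.0819 0.002 ]
  box [233.  92. 293. 137.] 0.94
jar [370.6 145.6] 0.65 [ 0.5465 -0.0647  0.002 ]
  box [352. 126. 406. 171.] 0.78
```

View pics/w1.png

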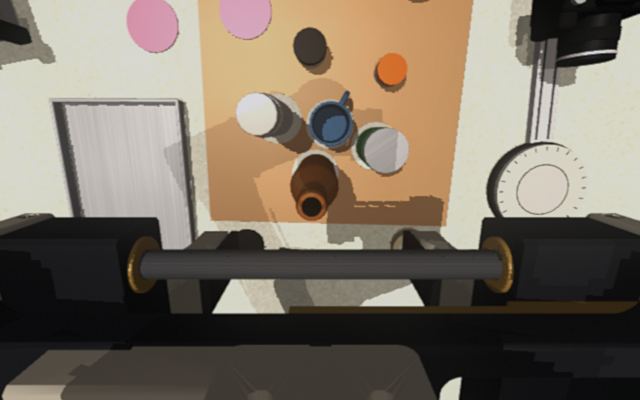

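Run:
```python
from h import *
np.set_printoptions(precision=4,suppress=True)
T=np.load('T1.npy')
for n,p,z in [('bottle',(311,206),.23),('can',(256,114),.158),('jar',(389,150),.104),('mug',(331,123),.07),('handle',(346,95),.035),('tt',(533,190),.028),('tray TL',(53,101),.021),('tray TR',(181,100),.021)]: print(n,onz('wrist',p,z,T))
print(tcp()[:3,3])
```

```text
bottle [0.5026 0.022  0.23  ]
can [0.5858 0.0857 0.158 ]
jar [ 0.5471 -0.0729  0.104 ]
mug [0.5792 0.0016 0.07  ]
handle [ 0.6193 -0.0197  0.035 ]
tt [ 0.4859 -0.3182  0.028 ]
tray TL [0.6016 0.4179 0.021 ]
tray TR [0.6076 0.2254 0.021 ]
[0.5101 0.016  0.3643]
```

```bash
cat >> h.py <<'E'
def to(x,y,z,yaw=-np.pi/2):
    from scipy.spatial.transform import Rotation as R
    T=tcp(); Rd=R.from_euler('xyz',[np.pi,0,yaw]).as_matrix()
    s=arm.get_state()
    print('t %.1f'%s['t'],'pos',np.round(T[:3,3],4),'w %.4f'%s['width'],'F',np.round(s['force'],1),'d',np.round(np.array([x,y,z])-T[:3,3],4),'rot',np.round(R.from_matrix(Rd@T[:3,:3].T).as_rotvec(),4))
E
python3 -c "
from h import *
to(.503,.0225,.192)"
```

```text
t 3.6 pos [0.5101 0.016  0.3643] w 0.0873 F [0.5 0.  0.5] d [-0.0071  0.0065 -0.1723] rot [-0.0058  0.0123 -0.0249]
```

Emit:
apply_moves(increments=[-0.0035,0.003,-0.01,-0.003,0.006,-0.012,-0.0035,0.0035,-0.02,-0.003,0.006,-0.013,0,0,-0.025,0,0,0,0,0,-0.025,0,0,0,0,0,-0.025,0,0,0,0,0,-0.02,0,0,0,0,0,-0.015,0,0,0,0,0,-0.01,0,0,0,0,0,-0.005,0,0,0,0,0,0,0,0,0])

```text
t: 4.45
eef_pos: [0.4961, 0.0309, 0.1991]
ee_rot: [3.141, 0.001, -1.565]
force: [-0.6, -0.5, 1.0]
width: 0.0877
```

```bash
python3 -c "
from h import *
to(.503,.0225,.192)"
```

```text
t 4.5 pos [0.4961 0.0309 0.1991] w 0.0877 F [-0.6 -0.5  1. ] d [ 0.0069 -0.0084 -0.0071] rot [-0.0006 -0.0007 -0.0054]
```

Emit:
apply_moves(increments=[0.0045,-0.0055,-0.004,0,0,-0.004,0,0,0,0,0,0,0,0,0,0,0,0])

```text
t: 4.7
eef_pos: [0.5013, 0.0262, 0.1957]
ee_rot: [-3.141, 0.001, -1.568]
force: [-1.0, -0.7, -0.2]
width: 0.0877
```

```bash
python3 -c "
from h import *
to(.503,.0225,.192)"
```

```text
t 4.7 pos [0.5013 0.0262 0.1957] w 0.0877 F [-1.  -0.7 -0.2] d [ 0.0017 -0.0037 -0.0037] rot [-0.0008  0.0006 -0.0029]
```

Emit:
apply_moves(increments=[0.0017,-0.0037,-0.0037,0,0,0,0,0,0,0,0,0])

```text
t: 4.87
eef_pos: [0.504, 0.0224, 0.1928]
ee_rot: [-3.139, 0.002, -1.568]
force: [0.2, 0.3, -0.1]
width: 0.0878
```

Emit:
apply_moves(increments=[0,0,0,0,0,0,0,0,0,0,0,0,0,0,0,0,0,0,0,0,0,0,0,0,0,0,0,0,0,0,0,0,0,0,0,0,0,0,0,0,0,0,0,0,0,0,0,0], hand=1, force=15)

```text
t: 5.53
eef_pos: [0.5046, 0.0221, 0.194]
ee_rot: [-3.137, 0.002, -1.569]
force: [0.5, -0.8, -0.4]
width: 0.0399
```

Emit:
apply_moves(increments=[0,0,0,0,0,0,0,0,0,0,0,0,0,0,0,0,0,0,0,0,0,0,0,0,0,0,0,0,0,0])

```text
t: 5.95
eef_pos: [0.5046, 0.022, 0.194]
ee_rot: [-3.137, 0.002, -1.569]
force: [0.2, -0.1, 0.3]
width: 0.0301
```

```bash
python3 -c "
from h import *
to(.36,.335,.29)"
```

```text
t 6.0 pos [0.5046 0.022  0.194 ] w 0.0301 F [ 0.2 -0.1  0.3] d [-0.1446  0.313   0.096 ] rot [-0.0022  0.0048 -0.0018]
```

Emit:
apply_moves(increments=[0,0,0.005,0,0.004,0,0,0,0.01,0,0,0,0,0,0.015,0,0,0,0,0,0.015,0,0,0,0,0,0.01,0,0,0,0,0,0.003,0,0,0])

```text
t: 6.45
eef_pos: [0.5022, 0.0216, 0.2545]
ee_rot: [3.135, 0.001, -1.57]
force: [-0.3, -0.6, -2.4]
width: 0.0302
```

```bash
python3 -c "
from h import *
to(.36,.335,.253)"
```

```text
t 6.5 pos [0.5022 0.0216 0.2545] w 0.0302 F [-0.3 -0.6 -2.4] d [-0.1422  0.3134 -0.0015] rot [-0.001  -0.0062 -0.001 ]
```

Emit:
apply_moves(increments=[-0.0036,0.008,0,0,0,0,-0.0073,0.016,0,0,0,0,-0.011,0.024,0,0,0,0,-0.0127,0.028,0,0,0,0,-0.0127,0.028,0,0,0,0,-0.0127,0.028,0,0,0,0,-0.0127,0.028,0,0,0,0,-0.0127,0.028,0,0,0,0,-0.0127,0.028,0,0,0,0,-0.0127,0.028,0,0,0,0,-0.011,0.024,0,0,0,0,-0.0073,0.016,0,0,0,0,-0.0045,0.01,0,0,0,0,-0.0023,0.005,0,0,0,0,0,0,0,0,0,0])

```text
t: 7.7
eef_pos: [0.3508, 0.334, 0.2516]
ee_rot: [3.13, -0.001, -1.574]
force: [0.6, -0.3, -2.2]
width: 0.0302
```

```bash
python3 -c "
from h import *
to(.36,.335,.194)"
```

```text
t 7.7 pos [0.3508 0.334  0.2516] w 0.0302 F [ 0.6 -0.3 -2.2] d [ 0.0092  0.001  -0.0576] rot [ 0.0006 -0.012   0.0036]
```

Emit:
apply_moves(increments=[0.004,0,-0.008,0,-0.006,0,0.003,0,-0.013,0,-0.006,0,0,0,-0.013,0,0,0,0,0,-0.008,0,0,0,0,0,-0.005,0,0,0,0,0,-0.002,0,0,0,0,0,0,0,0,0])

```text
t: 8.28
eef_pos: [0.3607, 0.3284, 0.1982]
ee_rot: [-3.141, -0.003, -1.58]
force: [-1.3, 0.4, -3.2]
width: 0.0298
```

```bash
python3 -c "
from h import *
to(.36,.335,.194)"
```

```text
t 8.3 pos [0.3607 0.3284 0.1982] w 0.0298 F [-1.3  0.4 -3.2] d [-0.0007  0.0066 -0.0042] rot [0.0025 0.0009 0.0088]
```

Emit:
apply_moves(increments=[0,0,-0.002,0.002,0,0.004,0,0,-0.002,0,0,0,0,0,0,0,0,0])

```text
t: 8.53
eef_pos: [0.3617, 0.3285, 0.1951]
ee_rot: [-3.139, 0.001, -1.576]
force: [0.3, 0.0, -2.8]
width: 0.0297
```

```bash
python3 -c "
from h import *
to(.36,.335,.194)"
```

```text
t 8.5 pos [0.3617 0.3285 0.1951] w 0.0297 F [ 0.3  0.  -2.8] d [-0.0017  0.0065 -0.0011] rot [-0.0012  0.0024  0.0051]
```

Emit:
apply_moves(increments=[0,0,-0.0013,0,0.002,0,0,0,0,0,0,0])

```text
t: 8.7
eef_pos: [0.362, 0.3291, 0.1945]
ee_rot: [-3.14, 0.003, -1.576]
force: [-1.3, -0.6, -2.6]
width: 0.0299
```

```bash
python3 -c "
from h import *
to(.36,.335,.194)"
```

```text
t 8.7 pos [0.362  0.3291 0.1945] w 0.0299 F [-1.3 -0.6 -2.6] d [-0.002   0.0059 -0.0005] rot [-0.0027  0.0012  0.0047]
```

Emit:
apply_moves(increments=[0,0,-0.0015,0,0,0,0,0,-0.001,0,0,0])

```text
t: 8.87
eef_pos: [0.3631, 0.3304, 0.1942]
ee_rot: [-3.138, 0.006, -1.574]
force: [-1.4, -1.4, 5.6]
width: 0.0303
```

Emit:
apply_moves(increments=[0,0,0,0,0,0,0,0,0,0,0,0,0,0,0,0,0,0,0,0,0,0,0,0,0,0,0,0,0,0,0,0,0,0,0,0], hand=0)

```text
t: 9.37
eef_pos: [0.3636, 0.3316, 0.1955]
ee_rot: [-3.136, 0.008, -1.574]
force: [0.7, -0.0, -0.2]
width: 0.0644
```

```bash
python3 -c "
from h import *
to(.5865,.086,.28)"
```

```text
t 9.4 pos [0.3636 0.3316 0.1955] w 0.0644 F [ 0.7 -0.  -0.2] d [ 0.2229 -0.2456  0.0845] rot [-0.0082  0.0059  0.0027]
```

Emit:
apply_moves(increments=[0,0,0.015,-0.004,0.003,0,0,0,0.02,-0.004,0.003,0,0,0,0.02,0,0,0,0.0065,-0.007,0.01,0,0,0,0.013,-0.014,0,0,0,0,0.019,-0.021,0,0,0,0,0.0215,-0.0237,0,0,0,0,0.0215,-0.0237,0,0,0,0,0.0215,-0.0237,0,0,0,0,0.0215,-0.0237,0,0,0,0,0.0215,-0.0237,0,0,0,0,0.0215,-0.0237,0,0,0,0,0.019,-0.021,0,0,0,0,0.013,-0.014,-0.01,0,0,0,0.0085,-0.0095,-0.01,0,0,0,0.0043,-0.0047,-0.01,0,0,0,0.002,-0.002,-0.01,0,0,0,0,0,0,0,0,0])

```text
t: 10.87
eef_pos: [0.586, 0.0832, 0.2203]
ee_rot: [3.141, -0.001, -1.57]
force: [-0.9, -0.3, -0.4]
width: 0.0877
```

Run:
```python
from h import *
T=tcp();im=grab('wrist','w2.png')
to(.5865,.086,.135)
np.save('T2.npy',T)
cv2.imwrite('pics/w2c.png',cv2.resize(im[60:270,160:480,::-1],None,fx=2.4,fy=2.4,interpolation=2))
s=grab('scene','a2.png')
for n in ('bottle','can'):
    print(n,[(np.round(r['point'],1),round(r['conf'],2),onz('wrist',r['point'],.002,T).round(4)) for r in finder.landmark_of('wrist',n)][:2])
```

```text
t 10.9 pos [0.5861 0.0836 0.2213] w 0.0875 F [-0.4 -0.5  0.4] d [ 0.0004  0.0024 -0.0863] rot [ 0.0007  0.0006 -0.0013]
bottle []
can [(array([315.9, 179.2]), 0.93, array([0.5865, 0.0878, 0.002 ]))]
```

View pics/w2c.png

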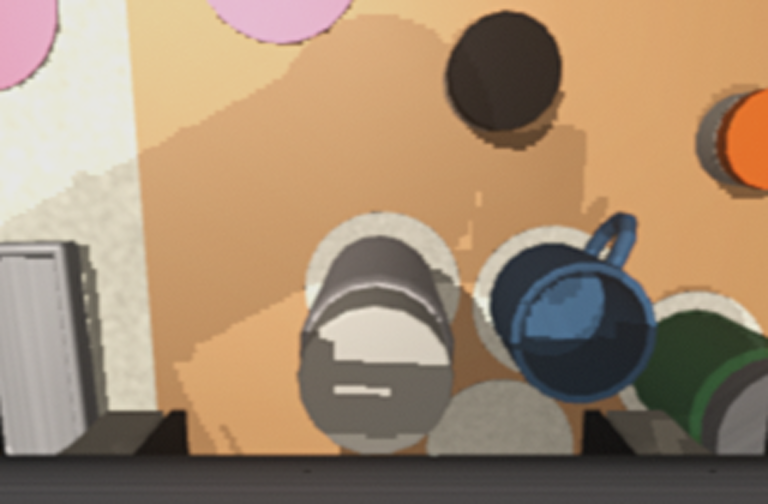

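Emit:
apply_moves(increments=[0,0.0015,-0.01,0,0,0,0,0,-0.018,0,0,0,0,0,-0.018,0,0,0,0,0,-0.016,0,0,0,0,0,-0.01,0,0,0,0,0,-0.005,0,0,0,0,0,-0.002,0,0,0,0,0,0,0,0,0])

```text
t: 11.73
eef_pos: [0.587, 0.0919, 0.1451]
ee_rot: [-3.127, 0.005, -1.561]
force: [-0.5, -0.2, 0.4]
width: 0.0875
```

Run:
```python
from h import *
to(.5865,.086,.135)
```

```text
t 11.7 pos [0.587  0.0919 0.1451] w 0.0875 F [-0.5 -0.2  0.4] d [-0.0005 -0.0059 -0.0101] rot [-0.0053  0.0141 -0.0101]
```

Emit:
apply_moves(increments=[0,-0.003,-0.005,-0.003,0.007,-0.006,0,-0.002,-0.004,-0.002,0.006,-0.003,0,0,0,0,0,0])

```text
t: 11.98
eef_pos: [0.588, 0.0872, 0.1373]
ee_rot: [-3.139, 0.001, -1.57]
force: [-0.5, -0.4, 0.1]
width: 0.0871
```

Run:
```python
from h import *
to(.5865,.086,.135)
```

```text
t 12.0 pos [0.588  0.0872 0.1373] w 0.0871 F [-0.5 -0.4  0.1] d [-0.0015 -0.0012 -0.0023] rot [-0.0009  0.0029 -0.0011]
```

Emit:
apply_moves(increments=[-0.0012,-0.001,-0.002,0,0.002,0,0,0,0,0,0,0,0,0,0,0,0,0,0,0,0,0,0,0,0,0,0,0,0,0,0,0,0,0,0,0,0,0,0,0,0,0,0,0,0,0,0,0,0,0,0,0,0,0,0,0,0,0,0,0,0,0,0,0,0,0], hand=1)

```text
t: 12.9
eef_pos: [0.5876, 0.0859, 0.1364]
ee_rot: [-3.139, 0.002, -1.57]
force: [0.0, 0.8, -0.5]
width: 0.0462
```

Run:
```python
from h import *
to(.47,.325,.20)
```

```text
t 12.9 pos [0.5876 0.0859 0.1364] w 0.0462 F [ 0.   0.8 -0.5] d [-0.1176  0.2391  0.0636] rot [-0.0016  0.0027 -0.0003]
```

Emit:
apply_moves(increments=[0,0,0.005,0,0.002,0,0,0,0.012,0,0,0,0,0,0.016,0,0,0,0,0,0.014,0,0,0,-0.0046,0.0094,0.008,0,0,0,-0.0092,0.0188,0,0,0,0,-0.0138,0.0282,0,0,0,0,-0.016,0.033,0,0,0,0,-0.016,0.033,0,0,0,0,-0.016,0.033,0,0,0,0,-0.0138,0.0282,0,0,0,0,-0.0104,0.0212,0,0,0,0,-0.007,0.014,0,0,0,0,-0.0046,0.0094,0,0,0,0,-0.0023,0.0047,0,0,0,0,0,0,0,0,0,0])

```text
t: 14.23
eef_pos: [0.4603, 0.3294, 0.1925]
ee_rot: [3.132, 0.001, -1.575]
force: [-0.1, -1.1, -2.8]
width: 0.0458
```

Run:
```python
from h import *
to(.47,.325,.1364)
```

```text
t 14.2 pos [0.4603 0.3294 0.1925] w 0.0458 F [-0.1 -1.1 -2.8] d [ 0.0097 -0.0044 -0.0561] rot [-0.0007 -0.0099  0.0043]
```

Emit:
apply_moves(increments=[0.004,0,-0.008,0,-0.005,0.002,0.003,0,-0.013,0,-0.005,0.002,0,0,-0.013,0,0,0,0,0,-0.009,0,0,0,0,0,-0.005,0,0,0,0,0,-0.002,0,0,0,0,0,0,0,0,0])

```text
t: 14.82
eef_pos: [0.4706, 0.3241, 0.1382]
ee_rot: [-3.141, -0.001, -1.576]
force: [0.7, 0.6, -1.5]
width: 0.0458
```

Run:
```python
from h import *
to(.47,.325,.1364)
```

```text
t 14.8 pos [0.4706 0.3241 0.1382] w 0.0458 F [ 0.7  0.6 -1.5] d [-0.0006  0.0009 -0.0018] rot [0.0009 0.0009 0.0052]
```

Emit:
apply_moves(increments=[0,0,-0.002,0,0,0,0,0,-0.001,0,0,0])

```text
t: 14.98
eef_pos: [0.4717, 0.3241, 0.1365]
ee_rot: [-3.139, -0.0, -1.576]
force: [-2.0, -1.2, 7.5]
width: 0.0463
```

Emit:
apply_moves(increments=[0,0,0,0,0,0,0,0,0,0,0,0,0,0,0,0,0,0,0,0,0,0,0,0,0,0,0,0,0,0,0,0,0,0,0,0,0,0,0.008,0,0,0,0,0,0.018,0,0,0,0,0,0.018,0,0,0,0,0,0.01,0,0,0,0,0,0,0,0,0], hand=0)

```text
t: 15.9
eef_pos: [0.4728, 0.3252, 0.1964]
ee_rot: [-3.136, 0.003, -1.575]
force: [0.6, 0.4, 0.2]
width: 0.0875
```

Run:
```python
from h import *
to(.549,-.071,.135)
```

```text
t 15.9 pos [0.4728 0.3252 0.1964] w 0.0875 F [0.6 0.4 0.2] d [ 0.0762 -0.3962 -0.0614] rot [-0.0026  0.0058  0.0043]
```

Emit:
apply_moves(increments=[0.0019,-0.01,0,-0.002,0.003,0.002,0.0038,-0.02,0,0,0.002,0.002,0.0058,-0.03,0,0,0,0,0.0063,-0.033,0,0,0,0,0.0063,-0.033,0,0,0,0,0.0063,-0.033,0,0,0,0,0.0063,-0.033,0,0,0,0,0.0063,-0.033,0,0,0,0,0.0063,-0.033,0,0,0,0,0.0063,-0.033,0,0,0,0,0.0055,-0.029,0,0,0,0,0.0045,-0.024,0,0,0,0,0.0035,-0.018,0,0,0,0,0.0025,-0.012,0,0,0,0,0.0015,-0.007,0,0,0,0,0.001,-0.003,0,0,0,0,0,0,0,0,0,0])

```text
t: 17.32
eef_pos: [0.5387, -0.084, 0.1853]
ee_rot: [3.127, -0.001, -1.569]
force: [0.7, 1.0, 0.5]
width: 0.0877
```

Run:
```python
from h import *
T=tcp();im=grab('wrist','w3.png')
to(.549,-.071,.093)
np.save('T3.npy',T)
cv2.imwrite('pics/w3c.png',cv2.resize(im[60:270,80:560,::-1],None,fx=1.66,fy=1.66,interpolation=2))
```

```text
t 17.4 pos [ 0.5386 -0.0835  0.1853] w 0.0876 F [-0.2  0.1 -0.1] d [ 0.0104  0.0125 -0.0923] rot [ 0.001  -0.0146 -0.0017]
```

View pics/w3c.png

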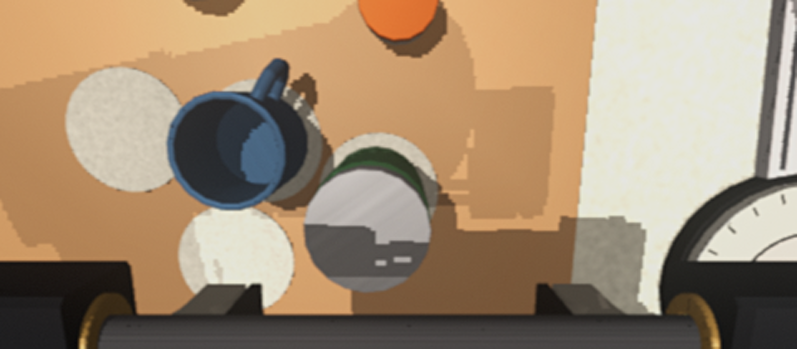

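Run:
```python
from h import *
T=np.load('T3.npy')
for n,p,z in [('jarlid',(301.7,198),.104),('canp',(155.3,137.7),.002),('botp',(222.2,216.6),.002),('mugrim',(217.3,150.4),.07),('handle',(80+280/1.66,60+64/1.66),.05)]: print(n,onz('wrist',p,z,T).round(4))
```

```text
jarlid [ 0.5484 -0.0705  0.104 ]
canp [0.586  0.0849 0.002 ]
botp [0.5011 0.023  0.002 ]
mugrim [5.8e-01 4.0e-04 7.0e-02]
handle [ 0.6218 -0.0234  0.05  ]
```

Emit:
apply_moves(increments=[0.004,0.005,-0.005,0,-0.007,0,0.003,0.004,-0.012,0,-0.006,0,0.001,0.001,-0.016,0,0,0,0,0,-0.016,0,0,0,0,0,-0.014,0,0,0,0,0,-0.008,0,0,0,0,0,-0.004,0,0,0,0,0,0,0,0,0])

```text
t: 18.03
eef_pos: [0.5484, -0.0647, 0.1067]
ee_rot: [-3.137, 0.001, -1.561]
force: [-0.3, 0.3, -0.2]
width: 0.0873
```

Run:
```python
from h import *
to(.5485,-.0707,.093)
```

```text
t 18.0 pos [ 0.5484 -0.0647  0.1067] w 0.0873 F [-0.3  0.3 -0.2] d [ 0.0001 -0.006  -0.0137] rot [-0.0006  0.0049 -0.01  ]
```

Emit:
apply_moves(increments=[0,-0.003,-0.006,0,0.003,-0.006,0,-0.002,-0.005,0,0,-0.003,0,0,-0.001,0,0,0,0,0,0,0,0,0])

```text
t: 18.37
eef_pos: [0.5498, -0.0691, 0.0952]
ee_rot: [-3.137, 0.001, -1.569]
force: [-0.4, -0.4, -0.6]
width: 0.0879
```

Run:
```python
from h import *
to(.5485,-.0707,.093)
```

```text
t 18.4 pos [ 0.5498 -0.0691  0.0952] w 0.0879 F [-0.4 -0.4 -0.6] d [-0.0013 -0.0016 -0.0022] rot [-0.0009  0.0045 -0.0016]
```

Close on the lid, with a small correction in the first row.

Emit:
apply_moves(increments=[-0.0013,-0.0014,-0.003,0,0.004,0,0,0,0,0,0,0,0,0,0,0,0,0,0,0,0,0,0,0,0,0,0,0,0,0,0,0,0,0,0,0,0,0,0,0,0,0,0,0,0,0,0,0,0,0,0,0,0,0], hand=1, force=20)

```text
t: 19.12
eef_pos: [0.5491, -0.071, 0.0932]
ee_rot: [-3.139, 0.001, -1.57]
force: [-1.0, 0.2, -0.9]
width: 0.0563
```

Run:
```python
from h import *
to(.56,.322,.15)
```

```text
t 19.1 pos [ 0.5491 -0.071   0.0932] w 0.0563 F [-1.   0.2 -0.9] d [0.0109 0.393  0.0568] rot [-0.0014  0.0025 -0.0007]
```

Emit:
apply_moves(increments=[0,0,0.006,0,0.002,0,0,0,0.015,0,0,0,0,0,0.022,0,0,0,0,0,0.025,0,0,0,0,0,0.02,0,0,0,0,0,0.012,0,0,0,0,0,0.003,0,0,0])

```text
t: 19.7
eef_pos: [0.545, -0.0715, 0.1993]
ee_rot: [3.133, 0.0, -1.571]
force: [0.0, -0.8, -1.8]
width: 0.0562
```

Run:
```python
from h import *
to(.567,.322,.15)
```

```text
t 19.7 pos [ 0.545  -0.0715  0.1993] w 0.0562 F [ 0.  -0.8 -1.8] d [ 0.022   0.3935 -0.0493] rot [-0.0003 -0.009   0.0001]
```

Emit:
apply_moves(increments=[0.002,0.01,0,0,-0.004,0,0.002,0.018,0,0,-0.004,0,0.0015,0.02,0,0,0,0,0.0015,0.03,0,0,0,0,0.0015,0.033,0,0,0,0,0.0015,0.033,0,0,0,0,0.0015,0.033,0,0,0,0,0.0015,0.033,0,0,0,0,0.0015,0.033,0,0,0,0,0.0015,0.033,0,0,0,0,0.0015,0.029,0,0,0,0,0.0015,0.024,0,0,0,0,0.0015,0.018,0,0,0,0,0.001,0.012,0,0,0,0,0,0.007,0,0,0,0,0,0.003,0,0,0,0,0,0,0,0,0,0])

```text
t: 21.12
eef_pos: [0.556, 0.3181, 0.1849]
ee_rot: [3.125, -0.008, -1.577]
force: [-0.1, -0.0, -2.8]
width: 0.0563
```

Run:
```python
from h import *
to(.567,.322,.0932)
```

```text
t 21.1 pos [0.556  0.3181 0.1849] w 0.0563 F [-0.1 -0.  -2.8] d [ 0.011   0.0039 -0.0917] rot [ 0.0077 -0.0169  0.0058]
```

Emit:
apply_moves(increments=[0.005,0,-0.003,0.004,-0.008,0.003,0.003,0,-0.012,0.003,-0.008,0.003,0,0,-0.018,0,0,0,0,0,-0.018,0,0,0,0,0,-0.014,0,0,0,0,0,-0.01,0,0,0,0,0,-0.004,0,0,0,0,0,0,0,0,0])

```text
t: 21.78
eef_pos: [0.5678, 0.3093, 0.1049]
ee_rot: [-3.136, 0.003, -1.578]
force: [-0.2, -0.6, -2.9]
width: 0.0566
```

Run:
```python
from h import *
to(.567,.322,.0932)
```

```text
t 21.8 pos [0.5678 0.3093 0.1049] w 0.0566 F [-0.2 -0.6 -2.9] d [-0.0008  0.0127 -0.0117] rot [-0.003   0.0055  0.0072]
```

Emit:
apply_moves(increments=[0,0.003,-0.005,-0.002,0.005,0.004,0,0.003,-0.003,0,0,0.002,0,0,-0.002,0,0,0,0,0,0,0,0,0])

```text
t: 22.12
eef_pos: [0.5694, 0.3159, 0.0964]
ee_rot: [-3.139, 0.003, -1.572]
force: [-0.1, 0.1, -2.8]
width: 0.0562
```

Run:
```python
from h import *
to(.567,.322,.0932)
```

```text
t 22.1 pos [0.5694 0.3159 0.0964] w 0.0562 F [-0.1  0.1 -2.8] d [-0.0024  0.0061 -0.0032] rot [-0.0029  0.0028  0.0012]
```

Emit:
apply_moves(increments=[-0.001,0,-0.002,-0.002,0.002,0,0,0,-0.002,0,0,0,0,0,-0.001,0,0,0])

```text
t: 22.37
eef_pos: [0.5693, 0.3169, 0.0931]
ee_rot: [-3.138, 0.002, -1.571]
force: [-2.0, -2.1, 8.9]
width: 0.0567
```

Emit:
apply_moves(increments=[0,0,0,0,0,0,0,0,0,0,0,0,0,0,0,0,0,0,0,0,0,0,0,0,0,0,0,0,0,0,0,0,0,0,0,0,0,0,0.008,0,0,0,0,0,0.018,0,0,0,0,0,0.022,0,0,0,0,0,0.022,0,0,0,0,0,0.015,0,0,0,0,0,0.005,0,0,0,0,0,0,0,0,0], hand=0)

```text
t: 23.45
eef_pos: [0.5693, 0.3167, 0.19]
ee_rot: [-3.137, 0.002, -1.57]
force: [0.2, -0.3, -0.9]
width: 0.0873
```

Run:
```python
from h import *
a=grab('scene','a3.png')
cv2.imwrite('pics/a3c.png',cv2.resize(a[80:360,130:490,::-1],(800,622),interpolation=2)[:600])
to(.58,.001,.19)
```

```text
t 23.5 pos [0.5692 0.3167 0.1895] w 0.0875 F [-0.5  0.3 -0.7] d [ 0.0108 -0.3157  0.0005] rot [-0.0021  0.0045 -0.0008]
```

View pics/a3c.png

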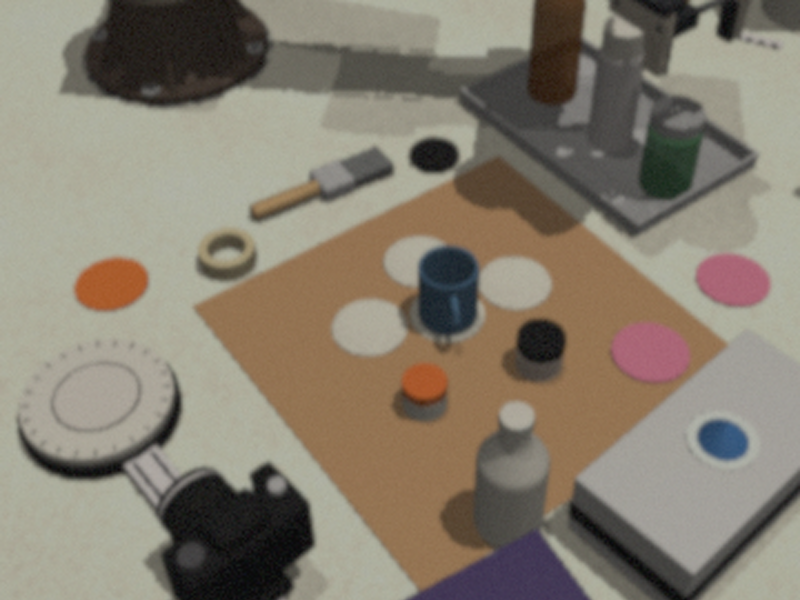

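All three exhibits stand in the tray (bottle about (555,60), can (615,90), jar (670,150)), and the mug is untouched on its round at (448,290). Next, the mug.

Emit:
apply_moves(increments=[0.001,-0.01,0,-0.002,0.004,0,0.001,-0.02,0,0,0,0,0.001,-0.03,0,0,0,0,0.0015,-0.033,0,0,0,0,0.0015,-0.033,0,0,0,0,0.0015,-0.033,0,0,0,0,0.0015,-0.033,0,0,0,0,0.0015,-0.03,0,0,0,0,0.001,-0.025,0,0,0,0,0.001,-0.02,0,0,0,0,0,-0.014,0,0,0,0,0,-0.009,0,0,0,0,0,-0.005,0,0,0,0,0,-0.003,0,0,0,0,0,0,0,0,0,0,0,0,0,0,0,0])

```text
t: 24.83
eef_pos: [0.5669, -0.0117, 0.1724]
ee_rot: [3.115, -0.011, -1.574]
force: [1.2, -0.1, -0.1]
width: 0.0878
```

Run:
```python
from h import *
T=tcp();im=grab('wrist','w4.png');np.save('T4.npy',T)
to(.58,.001,.19)
cv2.imwrite('pics/w4c.png',cv2.resize(im[60:270,160:480,::-1],None,fx=2.4,fy=2.4,interpolation=2))
```

```text
t 24.9 pos [ 0.5669 -0.0115  0.1724] w 0.0877 F [-0.  -0.1  0.1] d [0.0131 0.0125 0.0176] rot [ 0.0106 -0.0269  0.0035]
```

View pics/w4c.png

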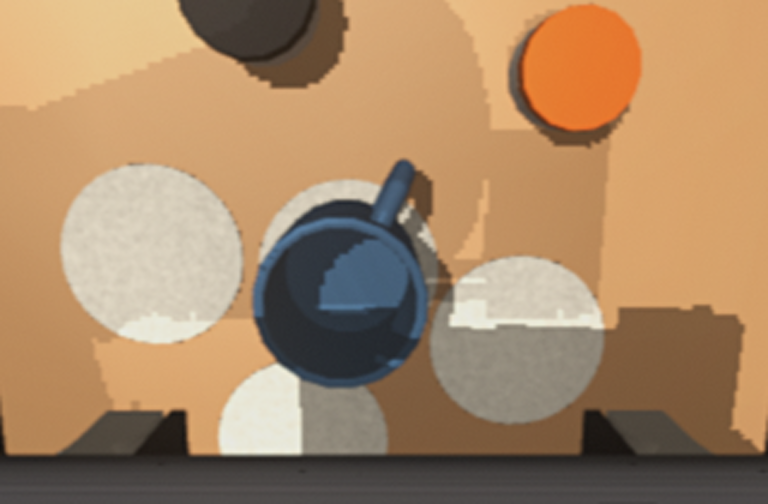

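Run:
```python
from h import *
T=np.load('T4.npy')
for n,p,z in [('canp',(222.9,165.4),.002),('jarp',(375.4,201.25),.002),('mugrim',(302.1,185),.07),('handle',(328.3,130),.06)]: print(n,onz('wrist',p,z,T).round(4))
for n,p in [('botp',(415,261)),('canp',(516,283)),('jarp',(370,327))]: print('scene',n,onz('scene',(130+p[0]/2.222,80+p[1]/2.222),.002).round(4))
for n,p in [('mug',(448,266))]: print('scene',n,onz('scene',(130+p[0]/2.222,80+p[1]/2.222),.07).round(4))
to(.5805,.0005,.035)
```

```text
canp [0.5861 0.0839 0.002 ]
jarp [ 0.5477 -0.0713  0.002 ]
mugrim [0.5808 0.0014 0.07  ]
handle [ 0.6234 -0.0198  0.06  ]
scene botp [0.4997 0.0206 0.002 ]
scene canp [0.5879 0.0858 0.002 ]
scene jarp [ 0.5483 -0.07    0.002 ]
scene mug [0.5795 0.003  0.07  ]
t 24.9 pos [ 0.5669 -0.0115  0.1724] w 0.0877 F [-0.  -0.1  0.1] d [ 0.0136  0.012  -0.1374] rot [ 0.0106 -0.0269  0.0035]
```

Emit:
apply_moves(increments=[0.004,0.004,0,0.005,-0.012,0.002,0.004,0.003,-0.005,0.005,-0.012,0.001,0.003,0.001,-0.012,0,0,0,0,0,-0.018,0,0,0,0,0,-0.018,0,0,0,0,0,-0.012,0,0,0,0,0,-0.005,0,0,0,0,0,0,0,0,0])

```text
t: 25.55
eef_pos: [0.5818, 0.0043, 0.0997]
ee_rot: [-3.133, 0.004, -1.563]
force: [-0.0, 0.4, -0.1]
width: 0.0875
```

Run:
```python
from h import *
to(.5805,.001,.037)
```

```text
t 25.6 pos [0.5818 0.0043 0.0997] w 0.0875 F [-0.   0.4 -0.1] d [-0.0013 -0.0033 -0.0627] rot [-0.0038  0.0085 -0.0083]
```

Emit:
apply_moves(increments=[0,-0.003,-0.006,-0.003,0.006,-0.006,0,-0.001,-0.012,0,0.003,-0.003,0,-0.001,-0.014,0,0,0,0,-0.001,-0.012,0,0,0,0,0,-0.008,0,0,0,0,0,-0.004,0,0,0,0,0,-0.001,0,0,0,0,0,0,0,0,0])

```text
t: 26.22
eef_pos: [0.5847, -0.0006, 0.0403]
ee_rot: [-3.137, 0.002, -1.571]
force: [-0.6, -0.1, 0.3]
width: 0.0877
```

Run:
```python
from h import *
to(.5805,.001,.037)
```

```text
t 26.2 pos [ 0.5847 -0.0006  0.0403] w 0.0877 F [-0.6 -0.1  0.3] d [-0.0042  0.0016 -0.0033] rot [-0.0019  0.0042  0.0005]
```

Emit:
apply_moves(increments=[-0.004,0.0015,-0.0035,-0.001,0.004,0,0,0,0,0,0,0])

```text
t: 26.38
eef_pos: [0.5809, 0.001, 0.0372]
ee_rot: [-3.141, 0.001, -1.572]
force: [-0.3, -0.8, -0.5]
width: 0.0877
```

Emit:
apply_moves(increments=[0,0,0,0,0,0,0,0,0,0,0,0,0,0,0,0,0,0,0,0,0,0,0,0,0,0,0,0,0,0,0,0,0,0,0,0,0,0,0,0,0,0,0,0,0,0,0,0], hand=1)

```text
t: 27.05
eef_pos: [0.5818, 0.0017, 0.039]
ee_rot: [-3.138, 0.002, -1.571]
force: [-0.4, 0.1, -0.3]
width: 0.0599
```

Run:
```python
from h import *
to(.4875,-.326,.12)
a=grab('scene','a4.png')
for c in ('scene','side'):
  if c=='side': grab('side','b4.png')
  print([(np.round(r['point'],1),round(r['conf'],2),onz(c,r['point'],0).round(4)) for r in finder.landmark_of(c,'turntable')][:2])
```

```text
t 27.1 pos [0.5818 0.0017 0.039 ] w 0.0599 F [-0.4  0.1 -0.3] d [-0.0943 -0.3277  0.081 ] rot [-0.0022  0.004   0.0002]
[]
[(array([336.5, 159.5]), 0.75, array([ 0.4822, -0.33  ,  0.    ]))]
```

Emit:
apply_moves(increments=[0,0,0,0,0,0,0,0,0,0,0,0,0,0,0.006,0,0.004,0,0,0,0.015,0,0,0,0,0,0.02,0,0,0,0,0,0.02,0,0,0,0,0,0.014,0,0,0,0,0,0.004,0,0,0,0,0,0,0,0,0])

```text
t: 28.0
eef_pos: [0.5787, 0.0008, 0.1206]
ee_rot: [3.134, 0.001, -1.572]
force: [0.6, -0.0, -2.8]
width: 0.0597
```

Emit:
apply_moves(increments=[-0.002,-0.01,0,0,0,0,-0.005,-0.02,0,0,0,0,-0.007,-0.03,0,0,0,0,-0.009,-0.033,0,0,0,0,-0.009,-0.033,0,0,0,0,-0.009,-0.033,0,0,0,0,-0.009,-0.033,0,0,0,0,-0.009,-0.03,0,0,0,0,-0.008,-0.026,0,0,0,0,-0.007,-0.022,0,0,0,0,-0.005,-0.016,0,0,0,0,-0.003,-0.011,0,0,0,0,-0.001,-0.006,0,0,0,0,0,-0.002,0,0,0,0,0,0,0,0,0,0,0,0,0,0,0,0])

```text
t: 29.33
eef_pos: [0.4777, -0.3188, 0.1044]
ee_rot: [3.11, 0.007, -1.573]
force: [-0.4, -0.2, -1.8]
width: 0.06
```

Run:
```python
from h import *
T=tcp();im=grab('wrist','w5.png');np.save('T5.npy',T)
to(.4875,-.326,.12)
cv2.imwrite('pics/w5c.png',cv2.resize(im[60:270,160:480,::-1],None,fx=2.4,fy=2.4,interpolation=2))
```

```text
t 29.4 pos [ 0.4777 -0.3186  0.1044] w 0.0602 F [-0.6 -0.4 -2.1] d [ 0.0098 -0.0074  0.0156] rot [-0.0074 -0.0315  0.0018]
```

View pics/w5c.png

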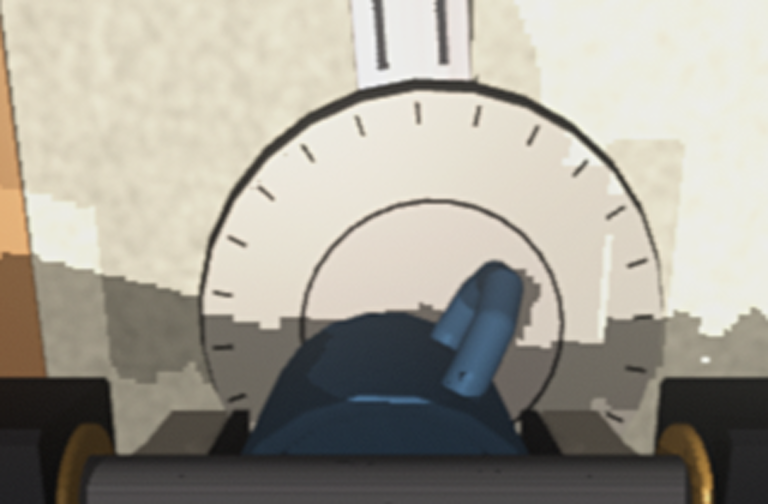

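Run:
```python
from h import *
from scipy.optimize import least_squares
T=np.load('T5.npy')
for pts,r0 in [([(303,315),(312,275),(345,230),(390,207),(437,201),(490,210),(540,248),(563,325),(555,365),(540,400)],.04),([(203,310),(215,235),(270,155),(360,98),(435,87),(510,97),(580,135),(640,215),(660,285)],.07)]:
    P=np.array([onz('wrist',(160+p[0]/2.4,60+p[1]/2.4),.028,T)[:2] for p in pts])
    for fix in (0,1):
        f=lambda v:np.hypot(*(P-v[:2]).T)-(r0 if fix else v[2])
        s=least_squares(f,[.488,-.33,r0]);print(r0,fix,s.x.round(4),np.sqrt(np.mean(s.fun**2)).round(5))
to(.4875,-.326,.065)
```

```text
0.04 0 [ 0.4873 -0.3331  0.0398] 0.00043
0.04 1 [ 0.487 -0.333  0.04 ] 0.00046
0.07 0 [ 0.489  -0.3326  0.069 ] 0.00027
0.07 1 [ 0.4877 -0.3327  0.07  ] 0.00053
t 29.4 pos [ 0.4777 -0.3186  0.1044] w 0.0602 F [-0.6 -0.4 -2.1] d [ 0.0098 -0.0074 -0.0394] rot [-0.0074 -0.0315  0.0018]
```

Emit:
apply_moves(increments=[0.003,-0.004,0,-0.003,-0.012,0.001,0.003,-0.004,0,-0.003,-0.012,0,0.002,-0.003,-0.004,0,-0.004,0,0,0,-0.006,0,0,0,0,0,-0.006,0,0,0,0,0,-0.003,0,0,0,0,0,0,0,0,0,0,0,0,0,0,0])

```text
t: 30.05
eef_pos: [0.488, -0.328, 0.0832]
ee_rot: [3.142, 0.001, -1.567]
force: [-0.8, -0.6, -1.8]
width: 0.0601
```

Run:
```python
from h import *
to(.4888,-.333,.065)
```

```text
t 30.1 pos [ 0.488  -0.328   0.0832] w 0.0601 F [-0.8 -0.6 -1.8] d [ 0.0008 -0.005  -0.0182] rot [-0.0009 -0.     -0.0037]
```

Emit:
apply_moves(increments=[0,-0.003,-0.004,0,0,-0.003,0,-0.002,-0.005,0,0,0,0,0,-0.004,0,0,0,0,0,-0.001,0,0,0,0,0,0,0,0,0])

```text
t: 30.47
eef_pos: [0.488, -0.3336, 0.0676]
ee_rot: [3.141, 0.001, -1.57]
force: [0.3, -0.8, -3.5]
width: 0.0598
```

Run:
```python
from h import *
to(.4888,-.333,.065)
```

```text
t 30.5 pos [ 0.488  -0.3336  0.0676] w 0.0598 F [ 0.3 -0.8 -3.5] d [ 0.0008  0.0006 -0.0026] rot [-0.0009 -0.0003 -0.0003]
```

Emit:
apply_moves(increments=[0.0005,0.0005,-0.002,0,0,0,0,0,-0.001,0,0,0,0,0,-0.001,0,0,0])

```text
t: 30.72
eef_pos: [0.4885, -0.3332, 0.0649]
ee_rot: [3.141, 0.0, -1.57]
force: [-5.0, 4.5, 13.5]
width: 0.0598
```

Emit:
apply_moves(increments=[0,0,0.0005,0,0,0,0,0,0,0,0,0,0,0,0,0,0,0,0,0,0,0,0,0,0,0,0,0,0,0,0,0,0,0,0,0,0,0,0.008,0,0,0,0,0,0.018,0,0,0,0,0,0.025,0,0,0,0,0,0.03,0,0,0,0,0,0.03,0,0,0,0,0,0.015,0,0,0,0,0,0.005,0,0,0,0,0,0,0,0,0], hand=0)

```text
t: 31.88
eef_pos: [0.4878, -0.3332, 0.2061]
ee_rot: [-3.141, -0.001, -1.569]
force: [0.1, -0.3, -0.8]
width: 0.0878
```

Run:
```python
from h import *
T=tcp();im=grab('wrist','w6.png');np.save('T6.npy',T)
to(.569,.3165,.20)
cv2.imwrite('pics/w6c.png',cv2.resize(im[60:270,160:480,::-1],None,fx=2.4,fy=2.4,interpolation=2))
```

```text
t 31.9 pos [ 0.4876 -0.3331  0.2054] w 0.0875 F [0.1 0.5 0.2] d [ 0.0814  0.6496 -0.0054] rot [ 0.0008 -0.0003 -0.0017]
```

View pics/w6c.png

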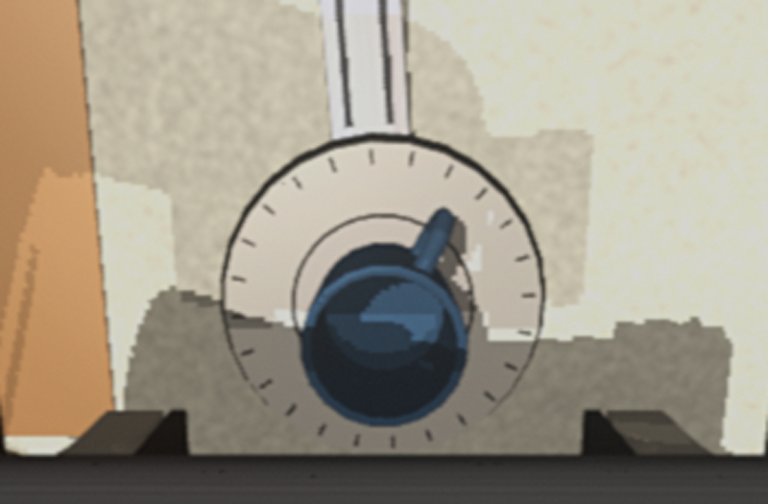

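Run:
```python
from h import *
from scipy.optimize import least_squares
T=np.load('T6.npy')
P=np.array([onz('wrist',(160+p[0]/2.4,60+p[1]/2.4),.028,T)[:2] for p in [(223,300),(232,235),(275,178),(330,145),(385,136),(440,146),(495,180),(535,235),(544,300)]])
s=least_squares(lambda v:np.hypot(*(P-v[:2]).T)-v[2],[.488,-.33,.07]);print(s.x.round(4))
R=np.array([onz('wrist',(160+p[0]/2.4,60+p[1]/2.4),.096,T)[:2] for p in [(302,345),(468,345),(385,265),(385,425),(326,290),(444,290),(326,403),(444,403)]])
s=least_squares(lambda v:np.hypot(*(R-v[:2]).T)-v[2],[.488,-.33,.03]);print(s.x.round(4))
to(.569,.3165,.20)
```

```text
[ 0.4882 -0.3334  0.0706]
[ 0.4857 -0.3338  0.0292]
t 31.9 pos [ 0.4876 -0.3331  0.2054] w 0.0875 F [0.1 0.5 0.2] d [ 0.0814  0.6496 -0.0054] rot [ 0.0008 -0.0003 -0.0017]
```

Emit:
apply_moves(increments=[0.002,0.012,0,0,0,0,0.003,0.024,0,0,0,0,0.005,0.034,0,0,0,0,0.005,0.038,0,0,0,0,0.005,0.038,0,0,0,0,0.005,0.038,0,0,0,0,0.005,0.038,0,0,0,0,0.005,0.038,0,0,0,0,0.005,0.038,0,0,0,0,0.005,0.038,0,0,0,0,0.005,0.038,0,0,0,0,0.005,0.038,0,0,0,0,0.005,0.038,0,0,0,0,0.005,0.038,0,0,0,0,0.005,0.038,0,0,0,0,0.005,0.03,0,0,0,0,0.004,0.022,0,0,0,0,0.004,0.016,0,0,0,0,0.003,0.01,0,0,0,0,0.001,0.005,0,0,0,0])

```text
t: 33.6
eef_pos: [0.5521, 0.3095, 0.171]
ee_rot: [3.095, -0.015, -1.574]
force: [-0.7, -0.2, 0.3]
width: 0.0877
```

Emit:
apply_moves(increments=[0,0.001,0,0,0,0,0,0,0,0,0,0])

```text
t: 33.77
eef_pos: [0.5509, 0.3105, 0.1685]
ee_rot: [3.092, -0.017, -1.574]
force: [-0.6, 0.5, -0.1]
width: 0.0875
```

Run:
```python
from h import *
T=tcp();im=grab('wrist','w7.png');np.save('T7.npy',T)
to(.569,.3165,.093)
for n in ('jar','can','bottle','tray'):
    print(n,[(np.round(r['point'],1),round(r['conf'],2),onz('wrist',r['point'],.002,T).round(4)) for r in finder.landmark_of('wrist',n)][:2])
cv2.imwrite('pics/w7c.png',cv2.resize(im[60:270,160:480,::-1],None,fx=2.4,fy=2.4,interpolation=2))
```

```text
t 33.8 pos [0.5509 0.3101 0.1685] w 0.0876 F [-0.5 -0.3 -1.5] d [ 0.0181  0.0064 -0.0755] rot [ 0.0173 -0.0501  0.0038]
jar [(array([309.2, 168.2]), 0.55, array([0.5638, 0.3182, 0.002 ]))]
can [(array([305.4, 251.6]), 0.98, array([0.4725, 0.3235, 0.002 ]))]
bottle []
tray []
```

View pics/w7c.png

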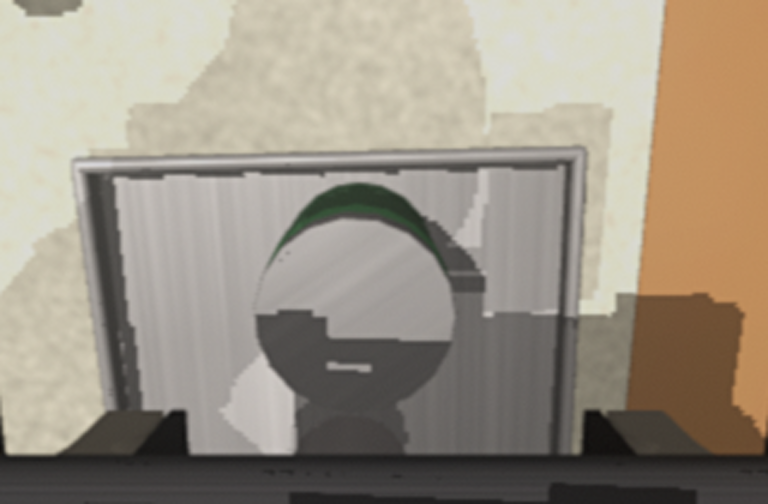

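Run:
```python
from h import *
T=np.load('T7.npy')
print(onz('wrist',(160+355/2.4,60+313/2.4),.104,T).round(4))
```

```text
[0.5683 0.3174 0.104 ]
```

Emit:
apply_moves(increments=[0.005,0.002,0.003,0.005,-0.015,0.001,0.006,0.002,0,0.006,-0.017,0.001,0.004,0.001,0,0.004,-0.012,0,0,0,-0.006,0,0,0,0,0,-0.014,0,0,0,0,0,-0.012,0,0,0,0,0,-0.006,0,0,0,0,0,0,0,0,0])

```text
t: 34.68
eef_pos: [0.5695, 0.314, 0.1358]
ee_rot: [-3.136, 0.005, -1.575]
force: [0.6, 0.1, -1.3]
width: 0.0876
```

Run:
```python
from h import *
to(.5685,.317,.093)
```

```text
t 34.7 pos [0.5695 0.314  0.1358] w 0.0876 F [ 0.6  0.1 -1.3] d [-0.001   0.003  -0.0428] rot [-0.0051  0.0055  0.0045]
```

Emit:
apply_moves(increments=[-0.001,0.002,-0.005,-0.004,0.005,0.003,0,0.001,-0.01,0,0,0,0,0.001,-0.01,0,0,0,0,0,-0.008,0,0,0,0,0,-0.004,0,0,0,0,0,-0.002,0,0,0,0,0,0,0,0,0])

```text
t: 35.27
eef_pos: [0.5685, 0.3186, 0.0927]
ee_rot: [3.142, 0.0, -1.572]
force: [0.2, -0.4, -0.2]
width: 0.0874
```

Run:
```python
from h import *
to(.5685,.317,.093)
```

```text
t 35.3 pos [0.5685 0.3186 0.0927] w 0.0874 F [ 0.2 -0.4 -0.2] d [ 0.     -0.0016  0.0003] rot [-0.0002 -0.0001  0.0009]
```

Now grip the jar and lift it.

Emit:
apply_moves(increments=[0,-0.0014,0,0,0,0,0,0,0,0,0,0,0,0,0,0,0,0,0,0,0,0,0,0,0,0,0,0,0,0,0,0,0,0,0,0,0,0,0,0,0,0,0,0,0,0,0,0,0,0,0,0,0,0,0,0,0,0,0,0], hand=1, force=20)

```text
t: 36.1
eef_pos: [0.5689, 0.3174, 0.094]
ee_rot: [-3.14, 0.002, -1.572]
force: [0.1, 0.2, -1.0]
width: 0.0563
```

Emit:
apply_moves(increments=[0,0,0.006,0,0,0,0,0,0.015,0,0,0,0,0,0.018,0,0,0,0,0,0.015,0,0,0,0,0,0.008,0,0,0,0,0,0.003,0,0,0,0,0,0,0,0,0])

```text
t: 36.68
eef_pos: [0.5672, 0.316, 0.161]
ee_rot: [3.139, -0.001, -1.572]
force: [-0.2, -0.1, -1.9]
width: 0.0568
```

Run:
```python
from h import *
to(.5483,-.0707,.15)
```

```text
t 36.7 pos [0.5672 0.316  0.161 ] w 0.0568 F [-0.2 -0.1 -1.9] d [-0.0189 -0.3867 -0.011 ] rot [ 0.0014 -0.0026  0.0016]
```

Emit:
apply_moves(increments=[0,-0.01,0.001,0,0,0,0,-0.02,0.001,0,-0.001,0,0,-0.03,0.001,0,-0.001,0,-0.001,-0.033,0.001,0,-0.002,0,-0.001,-0.033,0.001,0,-0.002,0,-0.001,-0.033,0.001,0,-0.002,0,-0.001,-0.033,0.001,0,-0.002,0,-0.001,-0.033,0.001,0,-0.002,0,-0.001,-0.033,0.001,0,-0.002,0,0,-0.03,0.001,0,-0.002,0,0,-0.025,0.001,0,-0.002,0,0,-0.02,0.001,0,-0.002,0,0,-0.014,0,0,-0.001,0,0,-0.009,0,0,0,0,0,-0.005,0,0,0,0,0,-0.003,0,0,0,0,0,0,0,0,0,0,0,0,0,0,0,0])

```text
t: 38.18
eef_pos: [0.5435, -0.079, 0.1609]
ee_rot: [-3.142, -0.008, -1.577]
force: [-0.1, 0.3, -2.6]
width: 0.0569
```

Run:
```python
from h import *
to(.5483,-.0707,.094)
```

```text
t 38.2 pos [ 0.5435 -0.079   0.1609] w 0.0569 F [-0.1  0.3 -2.6] d [ 0.0048  0.0083 -0.0669] rot [ 0.008 -0.     0.006]
```

Emit:
apply_moves(increments=[0.002,0.003,-0.006,0.004,0,0.003,0.001,0.002,-0.013,0.003,0,0.003,0,0,-0.014,0,0,0,0,0,-0.011,0,0,0,0,0,-0.006,0,0,0,0,0,-0.003,0,0,0,0,0,0,0,0,0])

```text
t: 38.77
eef_pos: [0.5487, -0.0678, 0.1044]
ee_rot: [-3.14, 0.001, -1.563]
force: [-0.2, -0.0, -1.9]
width: 0.0565
```

Run:
```python
from h import *
to(.5483,-.0707,.094)
```

```text
t 38.8 pos [ 0.5487 -0.0678  0.1044] w 0.0565 F [-0.2 -0.  -1.9] d [-0.0004 -0.0029 -0.0104] rot [-0.0011  0.002  -0.0082]
```

Emit:
apply_moves(increments=[-0.0005,-0.002,-0.004,0,0.002,-0.005,0,-0.001,-0.003,0,0,-0.002,0,0,-0.001,0,0,0,0,0,0,0,0,0])

```text
t: 39.1
eef_pos: [0.5492, -0.0702, 0.0967]
ee_rot: [-3.14, 0.001, -1.569]
force: [0.9, 0.9, -1.5]
width: 0.0566
```

Run:
```python
from h import *
to(.5483,-.0707,.094)
```

```text
t 39.1 pos [ 0.5492 -0.0702  0.0967] w 0.0566 F [ 0.9  0.9 -1.5] d [-0.0009 -0.0005 -0.0027] rot [-0.0013  0.0016 -0.0018]
```

Emit:
apply_moves(increments=[-0.0007,-0.0005,-0.002,0,0.001,0,0,0,-0.0015,0,0,0,0,0,-0.001,0,0,0])

```text
t: 39.35
eef_pos: [0.5498, -0.0708, 0.094]
ee_rot: [-3.138, 0.001, -1.569]
force: [-4.1, 1.8, 13.6]
width: 0.0564
```

Contact. Release, lift, and travel to the can in the tray.

Emit:
apply_moves(increments=[0,0,0,0,0,0,0,0,0,0,0,0,0,0,0,0,0,0,0,0,0,0,0,0,0,0,0,0,0,0,0,0,0,0,0,0,0,0,0.008,0,0,0,0,0,0.02,0,0,0,0,0,0.03,0,0,0,0,0,0.03,0,0,0,0,0,0.025,0,0,0,0,0,0.01,0,0,0,0,0,0.003,0,0,0], hand=0)

```text
t: 40.43
eef_pos: [0.5485, -0.0718, 0.2285]
ee_rot: [-3.139, -0.0, -1.569]
force: [0.1, -0.2, -0.1]
width: 0.0877
```

Run:
```python
from h import *
to(.4722,.324,.22)
```

```text
t 40.4 pos [ 0.5485 -0.0718  0.2285] w 0.0877 F [ 0.1 -0.2 -0.1] d [-0.0763  0.3958 -0.0085] rot [ 0.0001  0.003  -0.0023]
```

Emit:
apply_moves(increments=[-0.002,0.01,0,0,0,0,-0.004,0.02,0.001,0,-0.001,0,-0.005,0.03,0.001,0,-0.001,0,-0.006,0.033,0.001,0,-0.001,0,-0.006,0.033,0.001,0,-0.001,0,-0.006,0.033,0.001,0,-0.001,0,-0.006,0.033,0.001,0,-0.001,0,-0.006,0.033,0.001,0,-0.001,0,-0.006,0.033,0.001,0,-0.001,0,-0.005,0.03,0.001,0,-0.001,0,-0.004,0.026,0,0,-0.001,0,-0.003,0.022,0,0,-0.001,0,-0.003,0.016,0,0,0,0,-0.002,0.012,0,0,0,0,-0.001,0.007,0,0,0,0,0,0.003,0,0,0,0,0,0,0,0,0,0,0,0,0,0,0,0])

```text
t: 41.93
eef_pos: [0.4673, 0.3202, 0.2257]
ee_rot: [3.141, -0.011, -1.572]
force: [0.1, -1.0, -0.1]
width: 0.0877
```

Run:
```python
from h import *
T=tcp();im=grab('wrist','w8.png');np.save('T8.npy',T)
to(.4722,.324,.136)
for n in ('can',):
    print(n,[(np.round(r['point'],1),round(r['conf'],2),onz('wrist',r['point'],.002,T).round(4)) for r in finder.landmark_of('wrist',n)][:2])
```

```text
t 42.0 pos [0.4673 0.3199 0.2257] w 0.0876 F [-0.1 -0.3  0.4] d [ 0.0049  0.0041 -0.0897] rot [ 0.0107 -0.0002  0.0019]
can [(array([315.1, 176.1]), 0.68, array([0.4706, 0.3235, 0.002 ]))]
```

Emit:
apply_moves(increments=[0.002,0.003,-0.008,0.005,0,0.001,0.001,0.002,-0.018,0.005,0,0,0,0.001,-0.02,0,0,0,0,0,-0.017,0,0,0,0,0,-0.01,0,0,0,0,0,-0.004,0,0,0,0,0,0,0,0,0])

```text
t: 42.62
eef_pos: [0.473, 0.3225, 0.1455]
ee_rot: [-3.139, 0.005, -1.578]
force: [0.3, 0.1, -0.8]
width: 0.0877
```

Run:
```python
from h import *
to(.4717,.324,.136)
```

```text
t 42.6 pos [0.473  0.3225 0.1455] w 0.0877 F [ 0.3  0.1 -0.8] d [-0.0013  0.0015 -0.0095] rot [-0.005   0.0027  0.0076]
```

Emit:
apply_moves(increments=[-0.001,0.001,-0.005,-0.003,0.002,0.005,0,0.0005,-0.003,-0.002,0,0.002,0,0,-0.001,0,0,0,0,0,0,0,0,0])

```text
t: 42.95
eef_pos: [0.4731, 0.3241, 0.1371]
ee_rot: [-3.139, 0.001, -1.572]
force: [-0.1, -0.3, -0.1]
width: 0.0878
```

Emit:
apply_moves(increments=[0,0,-0.001,0,0,0,0,0,0,0,0,0,0,0,0,0,0,0,0,0,0,0,0,0,0,0,0,0,0,0,0,0,0,0,0,0,0,0,0,0,0,0,0,0,0,0,0,0,0,0,0,0,0,0,0,0,0,0,0,0,0,0,0,0,0,0], hand=1)

```text
t: 43.87
eef_pos: [0.4736, 0.325, 0.1378]
ee_rot: [-3.137, 0.004, -1.571]
force: [-0.5, -0.6, 0.7]
width: 0.0461
```

Run:
```python
from h import *
to(.5868,.0855,.19)
```

```text
t 43.9 pos [0.4736 0.325  0.1378] w 0.0461 F [-0.5 -0.6  0.7] d [ 0.1132 -0.2395  0.0522] rot [-0.0037  0.0043  0.0001]
```

Emit:
apply_moves(increments=[0,0,0.006,-0.002,0.002,0,0,0,0.015,0,0,0,0,0,0.018,0,0,0,0,0,0.014,0,0,0,0.004,-0.008,0.005,0,0,0,0.008,-0.016,0.001,0,0,0,0.012,-0.024,0.001,0,-0.001,0,0.0148,-0.03,0.001,0,-0.001,0,0.0148,-0.03,0.001,0,-0.001,0,0.0148,-0.03,0.001,0,-0.001,0,0.0133,-0.027,0.001,0,-0.001,0,0.0108,-0.022,0,0,0,0,0.008,-0.016,0,0,0,0,0.0054,-0.011,0,0,0,0,0.0035,-0.007,0,0,0,0,0.002,-0.004,0,0,0,0,0.001,-0.002,0,0,0,0,0,0,0,0,0,0])

```text
t: 45.37
eef_pos: [0.585, 0.0808, 0.2009]
ee_rot: [3.136, -0.004, -1.571]
force: [-0.4, -0.1, -2.4]
width: 0.0459
```

Run:
```python
from h import *
to(.5892,.085,.1378)
```

```text
t 45.4 pos [0.585  0.0808 0.2009] w 0.0459 F [-0.4 -0.1 -2.4] d [ 0.0042  0.0042 -0.0631] rot [ 0.0041 -0.0052 -0.0003]
```

Emit:
apply_moves(increments=[0.002,0.001,-0.006,0.003,-0.004,0,0.001,0,-0.013,0,0,0,0,0,-0.014,0,0,0,0,0,-0.01,0,0,0,0,0,-0.005,0,0,0,0,0,-0.002,0,0,0,0,0,0,0,0,0])

```text
t: 45.95
eef_pos: [0.5873, 0.0865, 0.1479]
ee_rot: [-3.141, 0.001, -1.565]
force: [0.7, -0.7, -3.2]
width: 0.046
```

Run:
```python
from h import *
to(.5892,.085,.1378)
```

```text
t 46.0 pos [0.5873 0.0865 0.1479] w 0.0460 F [ 0.7 -0.7 -3.2] d [ 0.0019 -0.0015 -0.0101] rot [-0.0009  0.0008 -0.0058]
```

Emit:
apply_moves(increments=[0.001,-0.001,-0.004,0,0,-0.004,0.0005,-0.0005,-0.003,0,0,-0.002,0,0,-0.001,0,0,0,0,0,0,0,0,0])

```text
t: 46.28
eef_pos: [0.5898, 0.0857, 0.1405]
ee_rot: [-3.139, 0.002, -1.571]
force: [-0.0, 0.7, -2.2]
width: 0.0462
```

Run:
```python
from h import *
to(.5892,.085,.1378)
```

```text
t 46.3 pos [0.5898 0.0857 0.1405] w 0.0462 F [-0.   0.7 -2.2] d [-0.0006 -0.0007 -0.0027] rot [-0.0015  0.0029 -0.0002]
```

Emit:
apply_moves(increments=[-0.0005,-0.0005,-0.002,-0.001,0.002,0,0,0,-0.0015,0,0,0,0,0,-0.001,0,0,0])

```text
t: 46.53
eef_pos: [0.5907, 0.085, 0.1379]
ee_rot: [-3.137, 0.001, -1.57]
force: [-2.2, -0.6, 8.5]
width: 0.0462
```

Emit:
apply_moves(increments=[0,0,0,0,0,0,0,0,0,0,0,0,0,0,0,0,0,0,0,0,0,0,0,0,0,0,0,0,0,0,0,0,0,0,0,0,0,0,0.008,0,0,0,0,0,0.02,0,0,0,0,0,0.03,0,0,0,0,0,0.03,0,0,0,0,0,0.03,0,0,0,0,0,0.015,0,0,0,0,0,0.003,0,0,0], hand=0)

```text
t: 47.62
eef_pos: [0.5891, 0.0839, 0.2819]
ee_rot: [-3.139, -0.001, -1.57]
force: [0.7, 0.7, -0.0]
width: 0.0876
```

Run:
```python
from h import *
to(.3625,.3316,.275)
```

```text
t 47.6 pos [0.5891 0.0839 0.2819] w 0.0876 F [ 0.7  0.7 -0. ] d [-0.2266  0.2477 -0.0069] rot [ 0.0011  0.0026 -0.0006]
```

Emit:
apply_moves(increments=[-0.0064,0.007,0,0,0,0,-0.0127,0.014,0.001,0,0,0,-0.019,0.021,0.001,0,0,0,-0.0212,0.0237,0.001,0,0,0,-0.0212,0.0237,0.001,0,0,0,-0.0212,0.0237,0.001,0,0,0,-0.0212,0.0237,0.001,0,0,0,-0.0212,0.0237,0.001,0,0,0,-0.0212,0.0237,0.001,0,0,0,-0.019,0.021,0,0,0,0,-0.0127,0.014,0,0,0,0,-0.0085,0.0095,0,0,0,0,-0.0042,0.0047,0,0,0,0,-0.0021,0.0024,0,0,0,0,0,0,0,0,0,0])

```text
t: 48.87
eef_pos: [0.3568, 0.3256, 0.278]
ee_rot: [3.132, -0.011, -1.573]
force: [0.1, 0.8, -0.2]
width: 0.0879
```

Run:
```python
from h import *
T=tcp();im=grab('wrist','w9.png');np.save('T9.npy',T)
to(.3625,.3316,.194)
print([(np.round(r['point'],1),round(r['conf'],2),onz('wrist',r['point'],.002,T).round(4)) for r in finder.landmark_of('wrist','bottle')][:2])
cv2.imwrite('pics/w9c.png',cv2.resize(im[60:270,160:480,::-1],None,fx=2.4,fy=2.4,interpolation=2))
```

```text
t 48.9 pos [0.3571 0.3252 0.278 ] w 0.0877 F [ 0.1 -0.7 -0.1] d [ 0.0054  0.0064 -0.084 ] rot [ 0.0112 -0.0099  0.0028]
[(array([315.2, 167.5]), 0.89, array([0.3604, 0.329 , 0.002 ]))]
```

View pics/w9c.png

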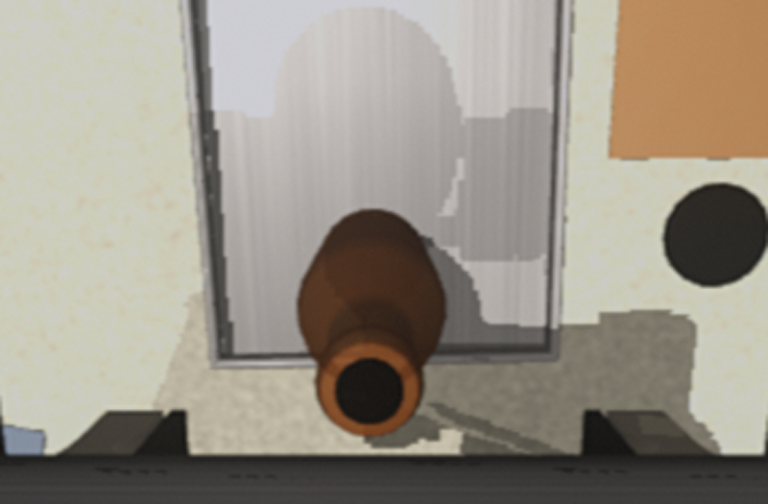

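Run:
```python
from h import *
T=np.load('T9.npy')
print(onz('wrist',(160+370/2.4,60+387/2.4),.228,T).round(4))
```

```text
[0.3591 0.3287 0.228 ]
```

Emit:
apply_moves(increments=[0.003,0.003,-0.006,0.006,-0.005,0.001,0.001,0.002,-0.015,0.005,-0.005,0.001,0,0,-0.018,0,0,0,0,0,-0.012,0,0,0,0,0,-0.006,0,0,0,0,0,-0.002,0,0,0,0,0,0,0,0,0])

```text
t: 49.55
eef_pos: [0.3661, 0.3273, 0.2154]
ee_rot: [-3.139, 0.003, -1.58]
force: [0.4, 0.0, 0.2]
width: 0.0877
```

Run:
```python
from h import *
to(.3625,.3305,.194)
```

```text
t 49.5 pos [0.3661 0.3273 0.2154] w 0.0877 F [0.4 0.  0.2] d [-0.0036  0.0032 -0.0214] rot [-0.0026  0.003   0.0089]
```

Emit:
apply_moves(increments=[-0.003,0.001,-0.006,-0.002,0.003,0.005,-0.0015,0.001,-0.007,0,0,0.003,0,0,-0.005,0,0,0,0,0,-0.002,0,0,0,0,0,0,0,0,0])

```text
t: 49.97
eef_pos: [0.3623, 0.33, 0.1949]
ee_rot: [-3.14, 0.003, -1.572]
force: [-0.3, -0.0, 0.1]
width: 0.0874
```

Run:
```python
from h import *
to(.361,.3295,.194)
```

```text
t 50.0 pos [0.3623 0.33   0.1949] w 0.0874 F [-0.3 -0.   0.1] d [-0.0013 -0.0005 -0.0009] rot [-0.0027  0.0013  0.0008]
```

Emit:
apply_moves(increments=[-0.0015,-0.0005,-0.002,-0.002,0.001,0,0,0,0,0,0,0,0,0,0,0,0,0,0,0,0,0,0,0,0,0,0,0,0,0,0,0,0,0,0,0,0,0,0,0,0,0,0,0,0,0,0,0,0,0,0,0,0,0,0,0,0,0,0,0,0,0,0,0,0,0,0,0,0,0,0,0,0,0,0,0,0,0,0,0,0,0,0,0,0,0,0,0,0,0], hand=1, force=15)

```text
t: 51.22
eef_pos: [0.3609, 0.3299, 0.1939]
ee_rot: [-3.14, 0.002, -1.571]
force: [-1.0, -0.4, 0.9]
width: 0.0301
```

Run:
```python
from h import *
to(.5022,.0225,.255)
```

```text
t 51.2 pos [0.3609 0.3299 0.1939] w 0.0301 F [-1.  -0.4  0.9] d [ 0.1413 -0.3074  0.0611] rot [-0.0018  0.0014  0.0002]
```

Run:
```python
from h import *
a=grab('scene','a5.png')
for r in finder.landmark_of('scene','bottle_paper'): print(np.round(r['point'],1),round(r['conf'],2),onz('scene',r['point'],.002).round(4))
for c in [(.502,.0225,.002)]: print(proj('scene',c))
hsv=cv2.cvtColor(a,cv2.COLOR_RGB2HSV)
m=((hsv[...,1]<70)&(hsv[...,2]>120)).astype(np.uint8)
n,l,st,ce=cv2.connectedComponentsWithStats(m)
for i in range(1,n):
    if 150<st[i,4]<2500 and 270<ce[i][0]<400 and 180<ce[i][1]<250: print(st[i],ce[i].round(1),onz('scene',st[i,:2]+(st[i,2:4]-1)/2,.002).round(4))
cv2.imwrite('pics/a5c.png',cv2.resize(a[110:290,250:450,::-1],None,fx=3,fy=3,interpolation=2))
```

```text
[318.7 198.9] 0.96 [0.5063 0.0215 0.002 ]
[461.1 206.1] 0.77 [0.7197 0.271  0.002 ]
[178.4 206.7] 0.75 [ 0.3342 -0.254   0.002 ]
[424.6 235.9] 0.72 [0.7349 0.1401 0.002 ]
[317.97777878 197.67445793]
[ 281  185   68   56 1770] [316.6 208.6] [ 0.5358 -0.0119  0.002 ]
[350 200  28  20 168] [367.7 212.6] [0.5948 0.0838 0.002 ]
```

View pics/a5c.png

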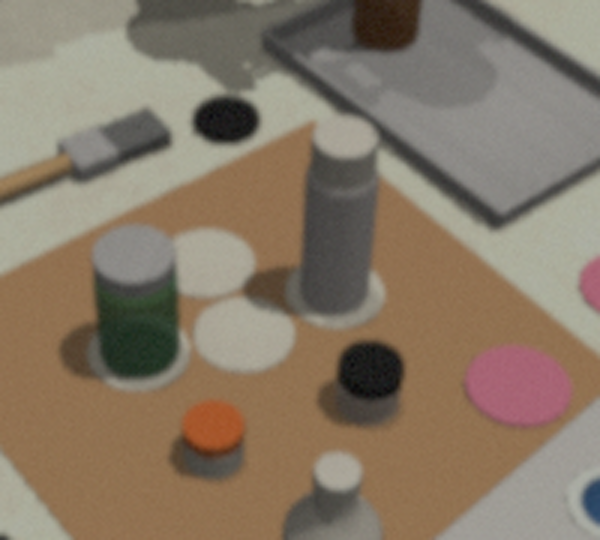

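Emit:
apply_moves(increments=[0,0,0.005,-0.001,0.001,0,0,0,0.012,0,0,0,0,0,0.016,0,0,0,0,0,0.014,0,0,0,0.0042,-0.0086,0.008,0,0,0,0.0083,-0.0172,0.001,0,0,0,0.0125,-0.0258,0.001,0,-0.001,0,0.0139,-0.0287,0.001,0,-0.001,0,0.0139,-0.0287,0.001,0,-0.001,0,0.0139,-0.0287,0.001,0,-0.001,0,0.0139,-0.0287,0.001,0,-0.001,0,0.0139,-0.0287,0.001,0,-0.001,0,0.0139,-0.0287,0.001,0,0,0,0.0125,-0.0258,0,0,0,0,0.0083,-0.0172,0,0,0,0,0.0056,-0.0115,0,0,0,0,0.0028,-0.0057,0,0,0,0,0.0014,-0.0028,0,0,0,0,0,0,0,0,0,0])

```text
t: 52.9
eef_pos: [0.4983, 0.0219, 0.2574]
ee_rot: [3.137, -0.004, -1.57]
force: [-0.4, 0.7, -2.8]
width: 0.03
```

Run:
```python
from h import *
to(.503,.0228,.194)
```

```text
t 52.9 pos [0.4983 0.0219 0.2574] w 0.0300 F [-0.4  0.7 -2.8] d [ 0.0047  0.0009 -0.0634] rot [ 0.0036 -0.0042 -0.0008]
```

Emit:
apply_moves(increments=[0.002,-0.001,-0.006,0.003,-0.003,0,0.001,-0.001,-0.013,0,0,0,0,0,-0.014,0,0,0,0,0,-0.01,0,0,0,0,0,-0.005,0,0,0,0,0,-0.002,0,0,0,0,0,0,0,0,0])

```text
t: 53.48
eef_pos: [0.5001, 0.0243, 0.2042]
ee_rot: [-3.141, 0.002, -1.564]
force: [-0.0, -0.3, -2.1]
width: 0.0299
```

Run:
```python
from h import *
to(.503,.0228,.194)
```

```text
t 53.5 pos [0.5001 0.0243 0.2042] w 0.0299 F [-0.  -0.3 -2.1] d [ 0.0029 -0.0015 -0.0102] rot [-0.0022  0.0004 -0.0068]
```

Emit:
apply_moves(increments=[0.0015,-0.001,-0.004,-0.001,0,-0.004,0.001,-0.0005,-0.003,0,0,-0.002,0,0,-0.001,0,0,0,0,0,0,0,0,0])

```text
t: 53.82
eef_pos: [0.5037, 0.0238, 0.1969]
ee_rot: [-3.139, 0.002, -1.569]
force: [0.0, 0.6, -2.1]
width: 0.0302
```

Run:
```python
from h import *
to(.503,.0228,.194)
```

```text
t 53.8 pos [0.5037 0.0238 0.1969] w 0.0302 F [ 0.   0.6 -2.1] d [-0.0007 -0.001  -0.0029] rot [-0.0018  0.0029 -0.0019]
```

Emit:
apply_moves(increments=[-0.0007,-0.001,-0.002,-0.001,0.002,0,0,0,-0.0015,0,0,0,0,0,-0.001,0,0,0])

```text
t: 54.07
eef_pos: [0.5044, 0.0226, 0.194]
ee_rot: [-3.137, 0.001, -1.568]
force: [-1.4, 0.1, 9.5]
width: 0.03
```

Release, then lift clear.

Emit:
apply_moves(increments=[0,0,0,0,0,0,0,0,0,0,0,0,0,0,0,0,0,0,0,0,0,0,0,0,0,0,0,0,0,0,0,0,0,0,0,0,0,0,0,0,0,0,0,0,0.008,0,0,0,0,0,0.02,0,0,0,0,0,0.03,0,0,0,0,0,0.03,0,0,0,0,0,0.03,0,0,0,0,0,0.015,0,0,0,0,0,0.003,0,0,0], hand=0)

```text
t: 55.23
eef_pos: [0.5028, 0.0212, 0.3388]
ee_rot: [-3.138, -0.001, -1.569]
force: [-0.2, -0.9, -0.3]
width: 0.0877
```

Run:
```python
from h import *
T=tcp();im=grab('wrist','w10.png');np.save('T10.npy',T)
for n in ('bottle','can','jar','mug','bottle_paper'):
    print(n,[(np.round(r['point'],1),round(r['conf'],2),onz('wrist',r['point'],.028 if n=='mug' else .002,T).round(4)) for r in finder.landmark_of('wrist',n)][:5])
cv2.imwrite('pics/w10c.png',cv2.resize(im[60:270,160:480,::-1],None,fx=2.4,fy=2.4,interpolation=2))
to(.5,0,.3)
s=grab('scene','a6.png');cv2.imwrite('pics/a6c.png',cv2.resize(s[100:300,130:450,::-1],None,fx=2.4,fy=2.4,interpolation=2))
```

```text
bottle [(array([316.6, 170.2]), 0.86, array([0.4975, 0.0261, 0.002 ]))]
can [(array([277.2, 112.8]), 0.86, array([0.5828, 0.0845, 0.002 ])), (array([127.2, 194.8]), 0.45, array([0.4578, 0.3247, 0.002 ]))]
jar [(array([378.2, 140.3]), 0.57, array([ 0.5431, -0.067 ,  0.002 ])), (array([559.1, 179.6]), 0.16, array([ 0.4836, -0.3518,  0.002 ]))]
mug [(array([558.9, 180.2]), 0.81, array([ 0.4873, -0.3316,  0.028 ]))]
bottle_paper [(array([137.7,  13.2]), 0.86, array([0.7146, 0.2728, 0.002 ]))]
t 55.5 pos [0.5012 0.021  0.3335] w 0.0875 F [ 0.2  0.9 -0.6] d [-0.0012 -0.021  -0.0335] rot [ 0.0029 -0.004  -0.0019]
```

View pics/w10c.png

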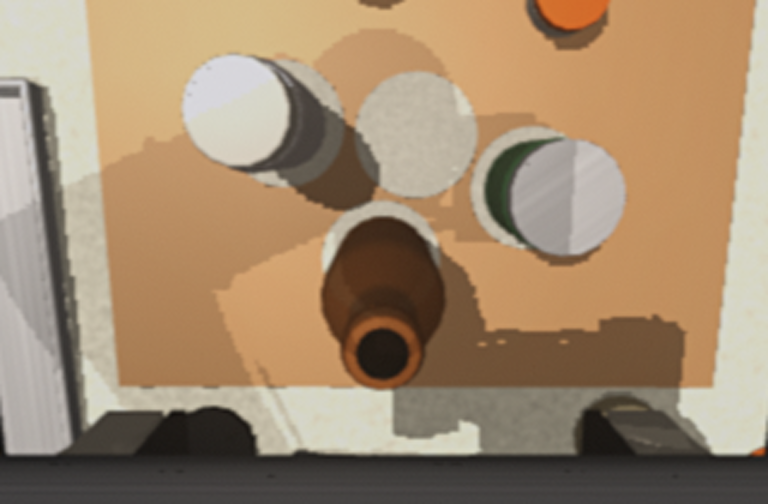

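View pics/a6c.png

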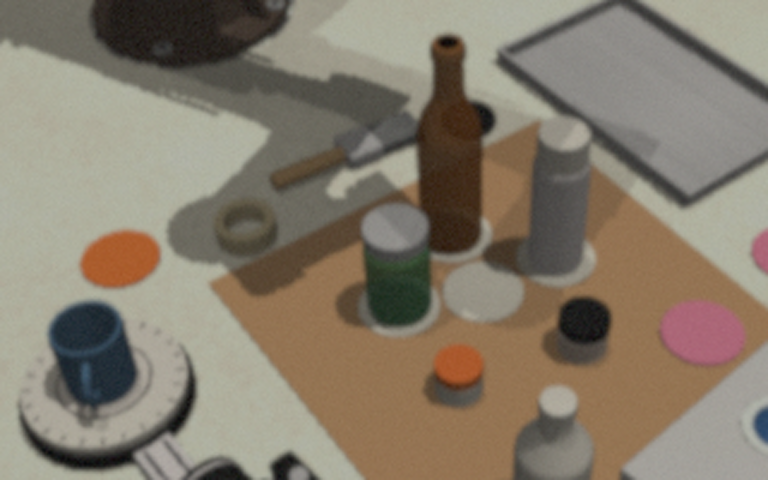

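Run:
```python
from h import *
from scipy.optimize import least_squares
T=np.load('T10.npy')
w=lambda p,z:onz('wrist',(160+p[0]/2.4,60+p[1]/2.4),z,T)[:2]
def fit(pts,z,r):
    P=np.array([w(p,z) for p in pts]);s=least_squares(lambda v:np.hypot(*(P-v).T)-r,P.mean(0)-[.005,0]);return s.x.round(4),np.sqrt(np.mean(s.fun**2)).round(4)
print('botp',fit([(323,265),(330,235),(350,212),(380,201),(410,208),(432,228),(440,250)],.002,.038),'lip',w((382.5,353),.226))
print('canp',fit([(290,58),(318,72),(336,92),(343,120),(250,178),(282,186),(305,180)],.002,.038),'cap',w((237,111),.158))
print('jarp',fit([(471,190),(480,155),(505,134),(540,126),(482,222),(500,240),(520,247)],.002,.038),'lid',w((568,197),.104))
```

```text
botp (array([0.4994, 0.0218]), np.float64(0.0004)) lip [0.49848049 0.02151795]
canp (array([0.5851, 0.0846]), np.float64(0.0006)) cap [0.58428697 0.08229343]
jarp (array([ 0.5463, -0.072 ]), np.float64(0.0005)) lid [ 0.54634894 -0.07053875]
```

```bash
python3 -c "
from h import *
print(arm.job_done())
to(.5,0,.3)"
```

```text
the job is handed in; nothing more can be done
None
the job is handed in; nothing more can be done
```

I finished the job and handed it in at about 55.6 s of the 147 s allowed; the hand-in gave no verdict. I moved the bottle, can and jar into the steel tray, stood the mug on the turntable, then put the jar, can and bottle back on their own paper rounds. None of them tipped, slipped or needed a second grasp.

The last wrist pictures gave these offsets, all well inside the 12 mm limit:

| Exhibit | Target | Offset from the middle |
|---|---|---|
| Mug | Turntable | about 2.5 mm |
| Bottle | Its paper round | about 1 mm |
| Can | Its paper round | about 2.5 mm |
| Jar | Its paper round | about 1.5 mm |

The last scene picture showed all four upright and released. The open gripper was well above them, with its fingertips near 0.32 m, so it touched nothing.

**Disagreements:** In the final wrist picture, the landmark finder put the bottle, can and jar 2 to 6 mm away from the circle fits, still within 12 mm. The first rough estimates of the turntable centre differed by up to 26 mm in y. I used a circle fit from a close wrist view instead, and a second fit after placing the mug agreed with it.

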